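# Hang the brush pot on the tool rail and park it in the catch

### The arm

A 6-joint arm with a two-finger parallel gripper is mounted at the origin on the work surface; the furniture and walls round the work are solid. World frame = base frame: x ahead of the robot, y to its left, z up, the work surface at z = 0. Lengths are in m, angles in degrees, forces in N, time in s.
With the tool pointing down it reaches from about 0.375 to 0.925 m from the base axis. Payload 5.7 kg.
Tool frame: the origin (TCP) lies midway between the tips of the shut fingers; the grasp point (between the pads) lies 19 mm behind it (ctrl.grasp_offset is the distance from the TCP to the grasp point, in m); z points along the fingers, y is the line along which they close (so a half turn about z gives the same grasp; the last joint's range is limited). The gripper opens to 88 mm and grips with 3 to 60 N. Pads are 20 mm wide; open, the fingers measure 115 mm over their backs; the gripper's body (75 mm by 178 mm) begins 61 mm behind the grasp point.
Start: joints at [58.493, 20.558, 86.54, -0, 72.909, -6.595], TCP at [0.253, 0.544, 0.188] pointing down, gripper open.
Joint ranges: [-170.27, 170.27], [-57.76, 135], [12.27, 136.19], [-55.21, 235.2], [11.17, 155.16], [-170.74, 170.74]. Speed limits (degrees/s): [136.94, 136.94, 180, 180, 180, 180].

### API

Orientations are given as a 3x3 rotation matrix whose columns are the frame's x, y, z axes.
In Python, from workcell import ctrl gives the robot as it stands.
- The arm moves only by the tool move_arm, never from a script. Its arguments are lists of equal length, an entry for each row: "gripper": the closure in counts, from 0 (fully open) to 255 (shut); "delta_pos": the shift along the tool's x, y, z in units of 25 mm (1.0 is 25 mm), a list of three; "angular": the turn, a rotation vector about the tool's x, y, z in units of 10 degrees (1.0 is 10 degrees), a list of three. In form: {"gripper": [gripper, ...], "delta_pos": [[dx, dy, dz], ...], "angular": [[wx, wy, wz], ...]}. A call has 1 to 12 rows; each row shifts and turns the commanded pose from where the row before left it, along the tool's axes as they then stand; what a row does not reach is not made up. A row lasts 1/8 s, in which the tool goes at most 62.5 mm and 10.7 degrees, less where a joint would pass 70% of its speed; a pose out of reach is approached as far as the arm can. A call is refused whole if a number of a shift passes 1 or a number of a turn 1, either way. A call with a gripper value outside its range is refused whole. The fingers move at their own pace and stop on an object; "newtons" is the grip in N (left out, the last holds). Time passes only in rows, so rows that do not move let the fingers close. It gives the time, the measured TCP pose, the force, the opening and the grip force at its end, in the units of the state.
- ctrl.observe(): the state, without advancing time (a new reading comes with each control period).
- ctrl.read_camera(name): name is "scene" or "top"; returns a dict with "pixels" (480x640x3 uint8, blue, green, red), "z_map" (480x640 float32, m along the optical axis (not along the pixel's ray), 0 where there is no reading), "fx", "fy", "cx", "cy" (pixels), "dist_coeffs" ([k1, k2, p1, p2, k3] as OpenCV has them; the pictures are not rectified), "origin" and "attitude" of the camera in the world. Camera axes: x right, y down, z forward; pixel columns grow to the right and rows downward; lengths in m; the calibration is good to about 2 mm. A picture is of the moment at which its call begins.
- ctrl.job_done(): hands the job in; it is judged then, once.
The state is a dict: "time": time; "joints": joint angles; "qd": joint speeds; "joint_torque": joint torques, N m; "eef_pos": TCP position; "ee_rot": TCP orientation; "ft_force": force on the tool from outside, world axes, zero at the start; "torque": the same for the moment, N m; "opening": finger opening in m; "grip_force": force on a finger pad.
Only numpy, scipy, OpenCV 4.12 (cv2) and the standard library are available. Lean on these libraries where they do the work, as an engineer would, in place of code of your own. Each camera call takes 0.05 s, during which the arm holds its last target. There are 200 camera calls.

### The job

Hang the steel brush pot on the tool rail: pick it up by its red grip, feed its white hanger block into the flared open end of the rail and slide it along until it has clicked into the hidden spring catch, pushing gently all the while (the rail and catch bend if forced). Let go and leave the pot hanging there at rest, and do not disturb the bottles and the eraser around it.

Things in the scene. Friction and masses are not known exactly. Their poses are not given: they have to be found in the camera images.
- brush_pot: Steel pot, about 0.2 kg, 60 mm across and 80 mm high, standing upright. Origin: centre of its underside; z up. A steel strap on its +y side rises behind the pot and carries, towards +y, a neck 9 mm high and then the white nylon hanger block; on top it carries the red grip.
- hanger_block (a point): Centre of the white hanger block: 40 mm long (pot x), 11 mm thick (pot y), 28 mm high, both ends tapered by 2 mm in y and 3.5 mm in z over 5 mm; at (0, 49.5, 70) mm in the pot's frame. Same axes as the pot.
- pot_grip (a point): Point to hold on the red ribbed grip, a 22 x 22 mm upright block whose top is 138 mm above the pot's underside (98 to 138 mm); at (0, 20, 120) mm in the pot's frame. It can be pinched along pot x or along pot y; fingertips may reach 20 mm below this point and still clear the pot's rim and the top of the rail.
- tool_rail: Aluminium C-rail, 240 mm long, on a plywood base, fixed; place and yaw vary. Origin: on the table under the rail's middle; x runs along the rail from the open end (-x, nearer the robot) to the capped end, z up. Slot face at y = 0, facing -y; slot 13 mm high; rail top at z = 128 mm. The hung pot's frame is parallel to the rail's, its origin at y = -40, z = 40 mm in the rail's frame.
- rail_mouth (a point): Middle of the hollow at the open end, (-120, 9.5, 110) mm in the rail's frame, same axes. The hollow is 13 mm deep (y) and 30 mm high, so the block has 1 mm of play in y and in z either way. Flared lips at top, bottom and back stand 15 mm out from here and widen the opening by about 5 mm there; the slot side is not flared.
- rail_end (a point): Middle of the hollow at the capped end, (120, 9.5, 110) mm in the rail's frame, same axes. A spring catch is clamped inside the rail, out of sight from the slot side (a black housing on the rail's back shows roughly where). Its place varies and is not measured: the parked block's centre lies 75 to 150 mm before this point.
- pawl (a joint): How far the catch's sloping pawl is pushed back, m: 0 sprung out, about 0.007 while the block rides on it. The pawl lies ahead of the buffer: the block pushes it aside and drags past it for about 40 mm (2 to 5 N along the rail, with a first bump of up to 10 N); it springs out behind the block once the block has pressed the buffer 4 to 5 mm.
- buffer (a joint): How far the catch's sprung buffer is pressed, m: 0 free, about 0.003 with the block parked, 0.0125 at its hard stop, 8 mm past the click. It pushes back with 1.5 N at first, about 7 N at the click, 16 N just before the hard stop, and is damped. When the pot is let go after the click, the buffer moves the block back a little against the pawl, which holds it.
- ink_bottle: Dark ink bottle with a white cap, 44 mm across, 92 mm high, standing; origin under its middle. Bystander.
- yellow_bottle: Yellow paint bottle, 53 mm across, 125 mm high, standing; origin under its middle. Bystander.
- eraser: White eraser, 22 x 58 x 12 mm, lying; origin under its middle. Bystander.

How it is judged (in metres and radians):
On the way, in this order (a step that is already met when the one before it is completed fails the run):
1. the pot is lifted clear of the table (height (world z) of brush_pot above 0.015 m and contact force between the fingers and brush_pot above 1 N), for 0.1 s.
2. the hanger block has entered the rail at its open end (x of hanger_block in the frame of rail_mouth between -0.015 and 0.06 m and y of hanger_block in the frame of rail_mouth between -0.004 and 0.004 m and z of hanger_block in the frame of rail_mouth between -0.004 and 0.004 m), for 0.1 s.
At the end, for the whole second after the job is handed in: The pot hangs at rest, upright within 0.15 rad, its hanger block inside the rail (centred within 4 mm in y and z) and caught in the catch: the pawl is sprung out behind it (under 2.5 mm) and the buffer is held pressed by 1.5 to 7 mm (value of joint buffer between 0.0015 and 0.007 m and value of joint pawl below 0.0025 m and x of hanger_block in the frame of rail_mouth above 0.08 m and y of hanger_block in the frame of rail_mouth between -0.004 and 0.004 m and z of hanger_block in the frame of rail_mouth between -0.004 and 0.004 m and angle between brush_pot's own z axis and vertical below 0.15 rad and linear speed of brush_pot below 0.02 m/s); the robot touches nothing.
It fails at once if the pot presses on the rail or its catch with more than 35 N (contact force between brush_pot and tool_rail above 35 N).
It fails at once if a bystander is moved more than 30 mm (distance of any of ink_bottle, yellow_bottle, eraser from where it was at the start of the episode above 0.03 m).
It also fails if it takes over 64 s, if anything falls off the work surface, if the arm or the gripper's body presses on something with over 40 N, if the wrist force passes 120 N, or if a joint passes its speed limit or range.

## Working session

There is one attempt and no reset: what is moved stays moved. The work goes in short steps, Python scripts to look and compute and a tool call to move; the robot and the scene stay as the last step left them, time stands still between calls to the robot, and variables do not carry over. Pictures are saved under pics/ and viewed, at most 10 in all, crops included, and the job is handed in when it is done.

Besides the shell and the picture viewer there is one more tool, called as name(argument=value, ...) on one line, values as JSON. move_arm: Moves the arm, as the interface text tells. Its arguments: {"type":"object","properties":{"gripper":{"type":"array","items":{"type":"number"}},"delta_pos":{"type":"array","items":{"type":"array","items":{"type":"number"}}},"angular":{"type":"array","items":{"type":"array","items":{"type":"number"}}},"newtons":{"type":"number"}},"required":["gripper","delta_pos","angular"]}

```bash
mkdir -p pics; ls; python3 - <<'E'
from workcell import ctrl
import cv2,numpy as np
for n in("scene","top"):
    d=ctrl.read_camera(n); cv2.imwrite(f"pics/{n}0.png",d["pixels"]); np.savez(f"{n}0.npz",**d)
    print(n,d["origin"],d["attitude"],d["fx"],d["dist_coeffs"])
print(ctrl.observe(),ctrl.grasp_offset)
E
```

```text
pics
scene [ 0.04237766 -0.88650475  0.60156784] [[ 0.84422985 -0.24121315  0.47863574]
 [-0.53536131 -0.42243813  0.73139202]
 [ 0.02577262 -0.87370604 -0.48577107]] 482.2538301880326 [-0.09039827  0.          0.          0.          0.        ]
top [ 0.44910883 -0.09239962  0.93440697] [[ 0.00323126 -0.992033    0.12593682]
 [-0.99977626 -0.00583749 -0.02033122]
 [ 0.0209044  -0.12584295 -0.9918299 ]] 507.02626916925715 [-0.04426088  0.          0.          0.          0.        ]
{'time': 0.1, 'joints': array([ 5.84941324e+01,  2.05938966e+01,  8.65901090e+01, -1.72046181e-03,
        7.29097526e+01, -6.59207516e+00]), 'qd': array([ 0.03517736, -0.23992931, -0.14686227,  0.0609131 , -0.10159941,
       -0.04758886]), 'joint_torque': array([ 5.55495844e-04, -5.16361570e+01, -2.71403754e+01,  6.77734707e-02,
        2.75673374e-02, -1.05633595e-05]), 'eef_pos': array([0.2523962 , 0.54360001, 0.18731057]), 'ee_rot': array([[-9.06946296e-01,  4.21245446e-01, -8.30683456e-04],
       [ 4.21246235e-01,  9.06945214e-01, -1.41016328e-03],
       [ 1.59359525e-04, -1.62886464e-03, -9.99998661e-01]]), 'ft_force': array([ 0.89024575,  0.0302611 , -0.50828768]), 'torque': array([ 0.01541862, -0.05077121, -0.01737843]), 'grip_force': 0.0, 'opening': 0.08758443402722203} 0.0187
```

View pics/scene0.png

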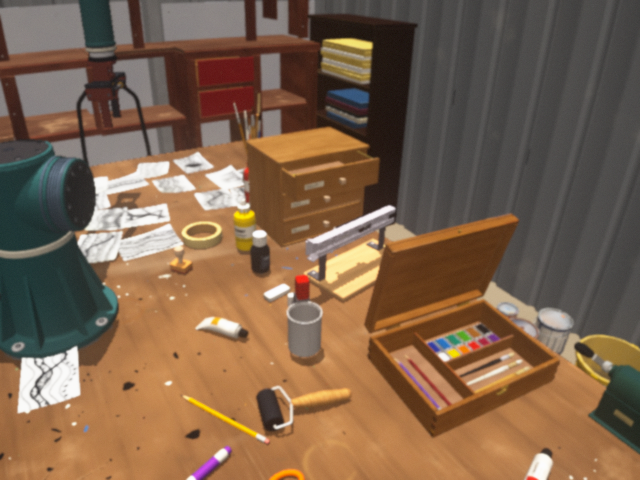

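View pics/top0.png

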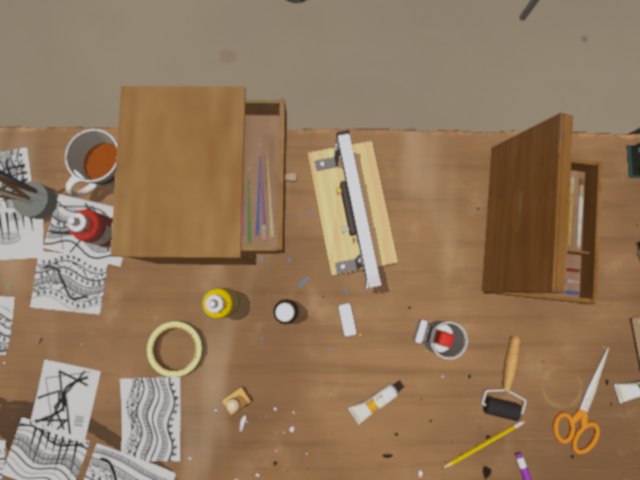

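The scene view shows the pot at (305,328) with the red grip at (302,287), and the rail from (310,245) to (395,212). In the top view the grip is at (445,340), the white block at (422,332), and the rail runs from its mouth at (375,285) to (345,135). The bottles are at (218,303) and (286,312), and the eraser is at (348,320).

```bash
cat > h.py <<'E'
import numpy as np,cv2
def cloud(d):
    K=np.array([[d["fx"],0,d["cx"]],[0,d["fy"],d["cy"]],[0,0,1.]])
    v,u=np.mgrid[0:480,0:640]
    n=cv2.undistortPoints(np.stack([u,v],-1).reshape(-1,1,2).astype(float),K,d["dist_coeffs"]).reshape(480,640,2)
    r=np.dstack([n,np.ones((480,640))])
    return d["origin"]+(r*d["z_map"][...,None])@np.array(d["attitude"]).T, r@np.array(d["attitude"]).T
def proj(d,P):
    K=np.array([[d["fx"],0,d["cx"]],[0,d["fy"],d["cy"]],[0,0,1.]])
    R=np.array(d["attitude"]).T
    return cv2.projectPoints(np.asarray(P,float).reshape(-1,1,3),cv2.Rodrigues(R)[0],-R@d["origin"],K,np.asarray(d["dist_coeffs"],float))[0].reshape(-1,2)
E
python3 - <<'E'
import numpy as np,cv2
from h import *
for n in("top","scene"):
    d=dict(np.load(n+"0.npz")); W,_=cloud(d); p=d["pixels"].astype(int)
    print(n,"table z",np.median(W[(W[...,2]<.02)&(abs(W[...,2])<.02)&(abs(W[...,0]-.5)<.1)&(abs(W[...,1]+.15)<.2)][:,2]))
    red=(p[...,2]>130)&(p[...,1]<70)&(p[...,0]<70)&(W[...,1]<0)&(W[...,0]<.7)&(W[...,2]>.06)&(W[...,0]>.3)
    q=W[red]; t=q[q[:,2]>.13]; print("red",len(q),q.mean(0),q.min(0),q.max(0),"top",len(t),t.mean(0) if len(t) else "")
    if len(t)>5: print(cv2.minAreaRect(t[:,:2].astype(np.float32)*1000))
    m=(W[...,2]>.118)&(W[...,2]<.14)&(W[...,0]>.4)&(W[...,0]<.9)&(W[...,1]>-.12)&(W[...,1]<.2)&~red
    l,c=cv2.connectedComponents(m.astype(np.uint8))[:2]
    for i in range(1,l):
        s=c==i
        if s.sum()>100:
            r=cv2.minAreaRect(W[s][:,:2].astype(np.float32)*1000); vu=np.argwhere(s); print("hi",s.sum(),np.median(W[s],0),r,vu.min(0),vu.max(0))
            P=W[s]; vx,vy,x0,y0=cv2.fitLine(P[:,:2].astype(np.float32),cv2.DIST_HUBER,0,.001,.001).ravel(); print(np.degrees(np.arctan2(vy,vx)),x0,y0)
d=dict(np.load("top0.npz"));p=d["pixels"]
a=cv2.resize(p[290:380,380:500],None,fx=6,fy=6,interpolation=cv2.INTER_CUBIC);cv2.imwrite("pics/pot.png",a)
a=cv2.resize(p[120:300,290:410],None,fx=3.3,fy=3.3,interpolation=cv2.INTER_CUBIC);cv2.imwrite("pics/rail.png",a)
E
```

```text
top table z 0.0003923760725672576
red 152 [ 0.38846785 -0.29012026  0.14239499] [ 0.37659058 -0.3023456   0.12996551] [ 0.44910883 -0.09239962  0.93440697] top 151 [ 0.38845633 -0.29016595  0.1424773 ]
((419.1332092285156, -197.9476318359375), (219.22103881835938, 17.658964157104492), 71.56212615966797)
hi 102 [0.51174534 0.09224787 0.12464384] ((511.76446533203125, 94.08576202392578), (5.370356559753418, 145.8070526123047), 2.0674376487731934) [256 157] [259 247]
-89.993774 0.5117441 0.0941773
scene table z 7.993177067788793e-06
red 130 [ 0.38516907 -0.29938472  0.133464  ] [ 0.37573709 -0.30872781  0.10796768] [ 0.39663567 -0.28592917  0.13900278] top 112 [ 0.38495538 -0.29873899  0.13556782]
((386.1156921386719, -297.34051513671875), (21.1472225189209, 20.457677841186523), 75.79064178466797)
hi 346 [0.51202787 0.0749295  0.12795114] ((512.3262939453125, 105.13770294189453), (36.438720703125, 185.41363525390625), 10.819648742675781) [171 248] [204 293]
-88.829636 0.51225024 0.085742876
```

View pics/pot.png

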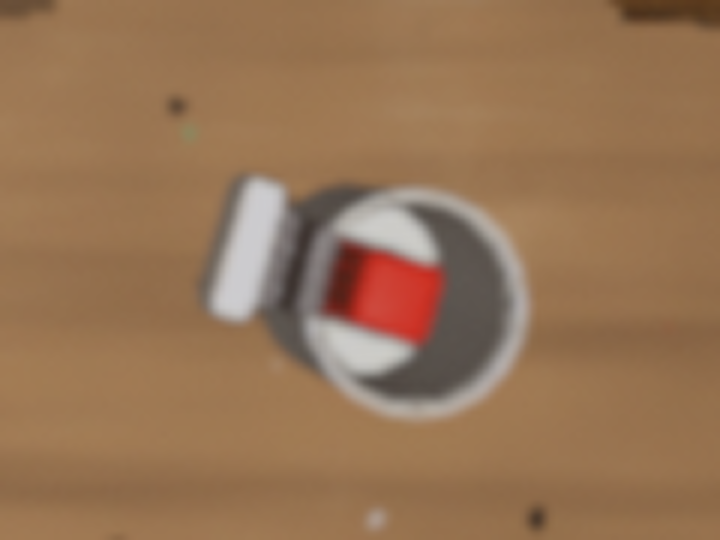

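View pics/rail.png

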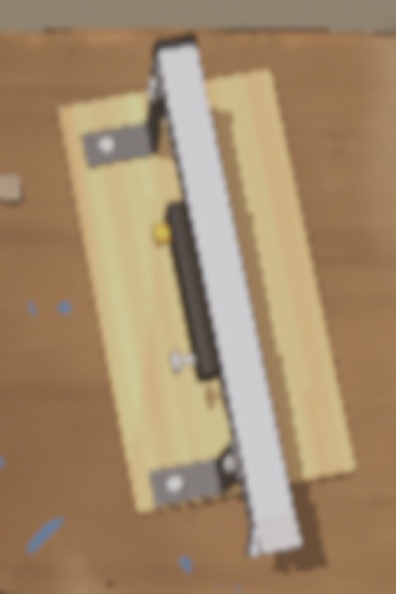

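The pot crop shows the white block's top with corners near (245,178), (287,188), (245,320) and (210,308), and the grip top at (360–440, 250–345). The rail crop shows its top from (178,44) down to (273,519), with the flare below that to (275,550) and the black catch housing at (170–215, 205–375).

```bash
cat >> h.py <<'E'
def plane(d,uv,z):
    K=np.array([[d["fx"],0,d["cx"]],[0,d["fy"],d["cy"]],[0,0,1.]])
    n=cv2.undistortPoints(np.asarray(uv,float).reshape(-1,1,2),K,d["dist_coeffs"]).reshape(-1,2)
    r=np.c_[n,np.ones(len(n))]@np.array(d["attitude"]).T
    return (d["origin"]+r*((z-d["origin"][2])/r[:,2])[:,None])[:,:2]
E
python3 - <<'E'
import numpy as np,cv2
from h import *
d=dict(np.load("top0.npz")); W,_=cloud(d); p=d["pixels"].astype(int)
# rail: bright, unsaturated
m=(p.min(2)>150)&(p.max(2)-p.min(2)<40); L=[];R=[]
g=p.min(2).astype(float)
for v in range(140,275):
    c=int(round(290+(178+(273-178)*(( v-120)*3.3-44)/475)/3.3))
    l=c
    while g[v,l]>130:l-=1
    r=c
    while g[v,r]>130:r+=1
    fl=l+(130-g[v,l])/(g[v,l+1]-g[v,l]); fr=r-(130-g[v,r])/(g[v,r-1]-g[v,r])
    L.append((fl,v));R.append((fr,v))
l=plane(d,L,.128);r=plane(d,R,.128)
for P in(l,r,(l+r)/2):
    vx,vy,x0,y0=cv2.fitLine((P*1000).astype(np.float32),cv2.DIST_HUBER,0,.01,.001).ravel();s=np.sign(vx)
    print("line yaw",np.degrees(np.arctan2(s*vy,s*vx)),x0,y0)
print("width",np.median(np.linalg.norm(l-r,axis=1)))
s=np.zeros_like(m);s[140:275,335:390]=m[140:275,335:390]
print("depth z",np.percentile(W[s][:,2],[10,50,90]))
q=lambda x,y:((x+.5)/3.3-.5+290,(y+.5)/3.3-.5+120)
print("far",plane(d,[q(158,48),q(197,40)],.128),"near",plane(d,[q(248,522),q(298,515)],.128),"flare end",plane(d,[q(250,556),q(301,545)],.133))
q=lambda x,y:((x+.5)/6-.5+380,(y+.5)/6-.5+290)
b=plane(d,[q(245,176),q(287,186),q(245,322),q(208,308)],.084);print("block",b,b.mean(0))
b=b*1000; print("block long-edge yaws", [np.degrees(np.arctan2(*(x[::-1]))) for x in(b[0]-b[3],b[1]-b[2])])
gq=[q(370,250),q(441,266),q(420,345),q(349,328)]
t=plane(d,gq,.138);print("grip top",t,t.mean(0)); print(np.degrees(np.arctan2(*((t[0]+t[1]-t[2]-t[3])[::-1]))),[np.linalg.norm(t[i]-t[i-1]) for i in range(4)])
# rim ellipse
im=plane(d,[q(417,190),q(526,300),q(417,415),q(308,300)],.08);print("rim",im.mean(0))
# scene cam depth for the rail
d=dict(np.load("scene0.npz"));p=d["pixels"]
cv2.imwrite("pics/s_crop.png",cv2.resize(p[195:365,260:410],None,fx=3.5,fy=3.5,interpolation=cv2.INTER_CUBIC))
E
```

```text
line yaw 11.36253 598.7465 -145.76175
line yaw 11.303052 577.1522 -171.62706
line yaw 11.343182 633.1096 -149.65067
width 0.021577211847952044
depth z [0.12598707 0.12804985 0.12990358]
far [[ 0.7187312  -0.1232531 ]
 [ 0.72309403 -0.14277061]] near [[ 0.48284528 -0.16684988]
 [ 0.48629829 -0.1910409 ]] flare end [[ 0.46643283 -0.16726146]
 [ 0.47174254 -0.19174356]]
block [[ 0.41662071 -0.26350079]
 [ 0.41386711 -0.27520532]
 [ 0.3766742  -0.26283782]
 [ 0.38050566 -0.25260445]] [ 0.39691692 -0.26353709]
block long-edge yaws [np.float64(-16.789197826621123), np.float64(-18.39315151894053)]
grip top [[ 0.39963037 -0.28503656]
 [ 0.39548545 -0.30358375]
 [ 0.37528445 -0.29761251]
 [ 0.37967985 -0.27912949]] [ 0.38752003 -0.29134058]
-16.480179238564933 [np.float64(0.020806652255012603), np.float64(0.019004704356665594), np.float64(0.02106504166270606), np.float64(0.018998456800035986)]
rim [ 0.38195682 -0.31201857]
```

View pics/s_crop.png

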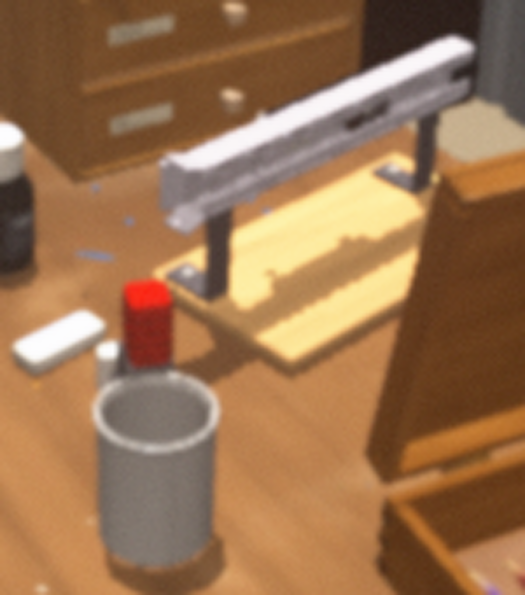

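The scene crop confirms the pot is upright at (155,480), with its red grip at (148,320). The rail slot faces the robot's right, and its flared mouth is at (180,195).

Estimates:
- **Pot:** yaw about -17.2°, grip at (0.388, -0.2915).
- **Rail:** yaw about 11.3°.

I'll start moving now: lift and turn first.

move_arm(gripper=[0,0,0,0,0,0,0,0,0,0], delta_pos=[[0,0,-0.5],[0,0,-0.5],[0,0,-0.5],[0,0,-0.5],[0,0,-0.5],[0,0,-0.5],[0,0,-0.5],[0,0,-0.5],[0,0,-0.5],[0,0,0]], angular=[[0,0,0.823],[0,0,0.823],[0,0,0.823],[0,0,0.823],[0,0,0.823],[0,0,0.823],[0,0,0.823],[0,0,0.823],[0,0,0.823],[0,0,0.823]], newtons=30)

```text
time: 1.35
eef_pos: [0.2529, 0.5445, 0.3013]
ee_rot: [[0.3, 0.954, 0.001], [0.954, -0.3, 0.001], [0.001, 0.0, -1.0]]
ft_force: [0.1, 0.0, 0.5]
opening: 0.0876
grip_force: 0.0
```

```bash
cat >> h.py <<'E'
def to(tgt,yaw):
    from workcell import ctrl
    from scipy.spatial.transform import Rotation as Ro
    s=ctrl.observe(); R=np.array(s["ee_rot"]); a=np.radians(yaw); c,n=np.cos(a),np.sin(a)
    T=np.array([[-n,c,0],[c,n,0],[0,0,-1.]])
    print("t",s["time"],"pos",s["eef_pos"].round(4),"yaw",np.degrees(np.arctan2(R[1,1],R[0,1])).round(2),"tilt",R[:2,2].round(4),"q",s["joints"].round(1))
    print("units",(R.T@(np.array(tgt)-s["eef_pos"])/.025).round(2),"rot",(np.degrees(Ro.from_matrix(R.T@T).as_rotvec())/10).round(3),"F",s["ft_force"].round(2),"M",s["torque"].round(3),"open",round(s["opening"],4),"grip",round(s["grip_force"],1))
E
python3 - <<'E'
import numpy as np
from h import *
for n in("top","scene"):
    d=dict(np.load(n+"0.npz"));W,_=cloud(d)
    m=(abs(W[...,0]-.5)<.13)&(W[...,1]>-.25)&(W[...,1]<.5)&(W[...,2]<.6)
    print(W[m][:,2].max())
    m=(W[...,0]>.3)&(W[...,0]<.75)&(W[...,1]<-.32)&(W[...,1]>-.7)&(W[...,2]>.15)&(W[...,2]<.6); print(W[m].min(0) if m.any() else 0,W[m].max(0) if m.any() else 0)
to((.45,.12,.30),-17.2); to((.388,-.2915,.200),-17.2)
E
```

```text
0.22721304852320623
[ 0.45767619 -0.46103714  0.1500102 ] [ 0.71942668 -0.39306637  0.2499321 ]
0.24491812303411215
[ 0.45647353 -0.46280629  0.15000747] [ 0.71939163 -0.39690957  0.24890422]
t 1.35 pos [0.2529 0.5445 0.3013] yaw -17.48 tilt [0.0005 0.0009] q [58.5 16.1 77.1  0.  86.7 76. ]
units [-13.83  12.62   0.04] rot [ 0.001 -0.006 -0.028] F [0.1  0.04 0.51] M [-0.105  0.09  -0.011] open 0.0876 grip 0.0
t 1.35 pos [0.2529 0.5445 0.3013] yaw -17.48 tilt [0.0005 0.0009] q [58.5 16.1 77.1  0.  86.7 76. ]
units [-30.28  15.2    4.02] rot [ 0.001 -0.006 -0.028] F [0.1  0.04 0.51] M [-0.105  0.09  -0.011] open 0.0876 grip 0.0
```

move_arm(gripper=[0,0,0,0,0,0,0,0,0,0,0,0], delta_pos=[[-1,0.9,0],[-1,0.9,0],[-1,0.9,0],[-1,0.9,0],[-1,0.9,0],[-1,0.9,0],[-1,0.9,0],[-1,0.9,0],[-1,0.9,0],[-1,0.9,0],[-1,0.9,0],[-1,0.9,0]], angular=[[0,0,0],[0,0,0],[0,0,0],[0,0,0],[0,0,0],[0,0,0],[0,0,0],[0,0,0],[0,0,0],[0,0,0],[0,0,0],[0,0,0]])

```text
time: 2.85
eef_pos: [0.4219, 0.1766, 0.3002]
ee_rot: [[0.296, 0.955, -0.001], [0.955, -0.296, -0.0], [-0.0, -0.001, -1.0]]
ft_force: [0.6, -0.5, -0.3]
opening: 0.0879
grip_force: 0.0
```

move_arm(gripper=[0,0,0,0,0,0,0,0,0,0,0,0], delta_pos=[[-1,0.2,0],[-1,0.2,0],[-1,0.2,0],[-1,0.2,0],[-1,0.2,0],[-1,0.2,0],[-1,0.2,0],[-1,0.2,0],[-1,0.3,0],[-1,0.3,0],[-1,0.3,0],[-1,0.3,0]], angular=[[0,0,0],[0,0,0],[0,0,0],[0,0,0],[0,0,0],[0,0,0],[0,0,0],[0,0,0],[0,0,0],[0,0,0],[0,0,0],[0,0,0]])

```text
time: 4.35
eef_pos: [0.3995, -0.1303, 0.3003]
ee_rot: [[0.296, 0.955, -0.001], [0.955, -0.296, 0.0], [0.0, -0.001, -1.0]]
ft_force: [0.6, -0.2, -0.0]
opening: 0.0878
grip_force: 0.0
```

move_arm(gripper=[0,0,0,0,0,0,0,0], delta_pos=[[-1,0.3,0],[-1,0.3,0],[-1,0.2,0.3],[-1,0.2,0.6],[-1,0.2,1],[-1,0.2,1],[-0.3,0.2,1],[0,0,0]], angular=[[0,0,0],[0,0,0],[0,0,0],[0,0,0],[0,0,0],[0,0,0],[0,0,0],[0,0,0]])

```text
time: 5.35
eef_pos: [0.3902, -0.2911, 0.2012]
ee_rot: [[0.297, 0.955, -0.003], [0.955, -0.297, 0.003], [0.002, -0.004, -1.0]]
ft_force: [0.1, 0.5, -0.0]
opening: 0.0879
grip_force: 0.0
```

```bash
python3 - <<'E'
from h import *
to((.388,-.2915,.101),-17.2)
E
```

```text
t 5.35 pos [ 0.3902 -0.2911  0.2012] yaw -17.27 tilt [-0.0034  0.0033] q [-44.9  10.6  98.8  -0.   70.8 -27.6]
units [-0.05 -0.06  4.01] rot [-0.024 -0.012 -0.007] F [ 0.07  0.53 -0.05] M [-0.05   0.131 -0.079] open 0.0879 grip 0.0
```

move_arm(gripper=[0,0,0,0,0,0], delta_pos=[[-0.05,-0.06,0.8],[0,0,0.8],[0,0,0.8],[0,0,0.8],[0,0,0.8],[0,0,0]], angular=[[0,0,0],[0,0,0],[0,0,0],[0,0,0],[0,0,0],[0,0,0]])

```text
time: 6.1
eef_pos: [0.3893, -0.2916, 0.103]
ee_rot: [[0.295, 0.955, -0.001], [0.955, -0.295, 0.001], [0.001, -0.002, -1.0]]
ft_force: [1.0, -0.8, -0.5]
opening: 0.0875
grip_force: 0.0
```

move_arm(gripper=[120,140,160,180,200,220,230,240,255], delta_pos=[[0,0,0],[0,0,0],[0,0,0],[0,0,0],[0,0,0],[0,0,0],[0,0,0],[0,0,0],[0,0,0]], angular=[[0,0,0],[0,0,0],[0,0,0],[0,0,0],[0,0,0],[0,0,0],[0,0,0],[0,0,0],[0,0,0]], newtons=30)

```text
time: 7.22
eef_pos: [0.3912, -0.2937, 0.1052]
ee_rot: [[0.296, 0.955, 0.003], [0.955, -0.296, -0.002], [-0.001, 0.003, -1.0]]
ft_force: [-1.1, 3.5, 23.0]
opening: 0.0023
grip_force: 26.4
```

```bash
python3 - <<'E'
from h import *
to((.388,-.2915,.101),-17.2)
E
```

```text
t 7.225 pos [ 0.3912 -0.2937  0.1052] yaw -17.22 tilt [ 0.0028 -0.0021] q [-45.   17.1 105.8   0.   56.9 -27.8]
units [ 0.04 -0.15  0.17] rot [ 0.019  0.007 -0.002] F [-1.11  3.5  22.96] M [0.571 0.319 0.025] open 0.0023 grip 26.4
```

```bash
python3 - <<'E'
from workcell import ctrl
import cv2,numpy as np
o=[]
for n,(u,v) in(("scene",(305,300)),("top",(440,335))):
    d=ctrl.read_camera(n);np.savez(f"{n}1.npz",**d);p=d["pixels"]
    o.append(cv2.resize(p[v-80:v+80,u-65:u+65],None,fx=3,fy=3,interpolation=cv2.INTER_CUBIC))
cv2.imwrite("pics/g1.png",np.hstack(o))
E
```

```text
(no output)
```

View pics/g1.png

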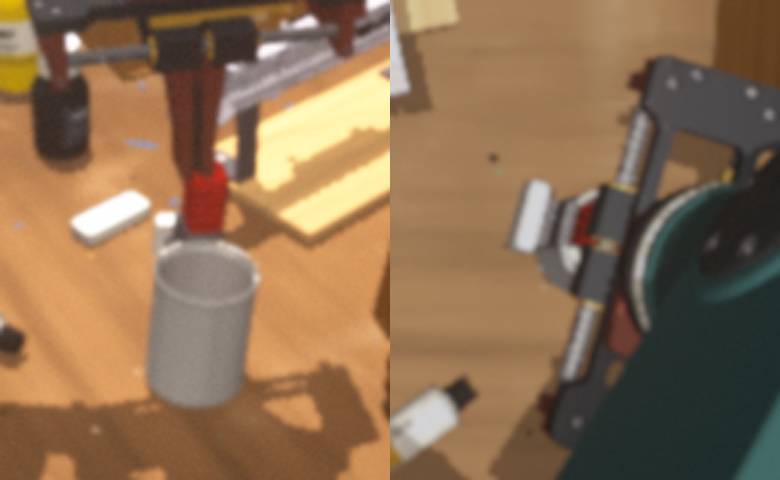

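The crop shows the fingers fully shut, with their tips at about (200,170), where the red grip begins. The pot also leans slightly. I'll check where the fingertips really are against the grip.

```bash
python3 - <<'E'
from h import *
import numpy as np
from workcell import ctrl
d=dict(np.load("scene1.npz"));W,_=cloud(d);p=d["pixels"].astype(int);s=ctrl.observe()
print("TCP px",proj(d,s["eef_pos"]), "tcp+20up",proj(d,s["eef_pos"]+[0,0,.02]))
for x,y in[(185,120),(205,120),(195,150),(195,162),(210,150),(205,180),(205,200),(205,225),(165,225)]:
    u,v=240+x//3,220+y//3; print((x,y),W[v,u].round(4),p[v,u])
red=(p[...,2]>130)&(p[...,1]<60)&(p[...,0]<60)&(W[...,2]>.06)&(W[...,0]>.3)&(W[...,0]<.5)&(W[...,1]<-.2);q=W[red];print(q.min(0),q.max(0),q.mean(0))
# rim height: z along rim
E
```

```text
TCP px [[303.12002871 292.11131859]] tcp+20up [[303.17278123 282.67515141]]
(185, 120) [ 0.3815 -0.3028  0.1795] [ 42  54 100]
(205, 120) [ 0.3941 -0.3043  0.1764] [40 52 93]
(195, 150) [ 0.3927 -0.2972  0.153 ] [39 48 70]
(195, 162) [ 0.3927 -0.2973  0.145 ] [37 47 71]
(210, 150) [ 0.3967 -0.3068  0.1571] [ 56  74 118]
(205, 180) [ 0.3935 -0.306   0.1375] [ 33  46 164]
(205, 200) [ 0.3933 -0.3066  0.1255] [ 31  43 146]
(205, 225) [ 0.3937 -0.3063  0.1062] [ 33  44 132]
(165, 225) [ 0.3879 -0.2708  0.0859] [209 221 229]
[ 0.38461648 -0.31131763  0.10246612] [ 0.40688341 -0.2901767   0.147438  ] [ 0.39492751 -0.30611479  0.12336687]
```

move_arm(gripper=[255,255,255,255], delta_pos=[[0,0,-0.2],[0,0,-0.2],[0,0,-0.2],[0,0,0]], angular=[[0,0,0],[0,0,0],[0,0,0],[0,0,0]])

```text
time: 7.82
eef_pos: [0.39, -0.2928, 0.1184]
ee_rot: [[0.296, 0.955, 0.0], [0.955, -0.296, -0.001], [-0.0, 0.001, -1.0]]
ft_force: [-0.0, -0.1, -0.4]
opening: 0.0004
grip_force: 0.0
```

```bash
python3 - <<'E'
from workcell import ctrl
from h import *
import cv2,numpy as np
to((.388,-.2915,.101),-17.2)
d=ctrl.read_camera("scene");np.savez("scene2.npz",**d);p=d["pixels"];W,_=cloud(d)
cv2.imwrite("pics/g2.png",cv2.resize(p[140:370,230:380],None,fx=2.6,fy=2.6,interpolation=cv2.INTER_CUBIC))
o=ctrl.observe()
print(proj(d,[o["eef_pos"],o["eef_pos"]+[0,0,.08]]))
for v in range(225,300,5): print(v,[ (W[v,u]*1000).round(0).astype(int).tolist() for u in(298,303,308,313)], p[v,308])
E
```

```text
t 7.825 pos [ 0.39   -0.2928  0.1184] yaw -17.21 tilt [ 0.0004 -0.0005] q [-45.   16.  105.   -0.   59.  -27.8]
units [ 0.03 -0.09  0.7 ] rot [ 0.003  0.002 -0.001] F [-0.01 -0.12 -0.36] M [-0.099  0.049 -0.006] open 0.0004 grip 0.0
[[302.11146325 286.06288503]
 [302.29525734 246.27424688]]
225 [[367, -319, 256], [373, -323, 256], [383, -321, 253], [389, -326, 253]] [ 59  91 120]
230 [[366, -320, 248], [374, -322, 247], [383, -321, 244], [389, -327, 245]] [ 46  80 108]
235 [[366, -321, 240], [373, -323, 238], [394, -304, 224], [401, -308, 224]] [42 52 89]
240 [[377, -300, 217], [385, -304, 217], [393, -306, 216], [401, -308, 214]] [45 54 99]
245 [[377, -301, 208], [384, -305, 209], [394, -304, 205], [485, -173, 113]] [ 47  58 102]
250 [[378, -300, 198], [385, -304, 198], [392, -308, 198], [484, -174, 102]] [ 45  58 102]
255 [[379, -297, 187], [384, -305, 189], [393, -306, 188], [481, -180, 94]] [ 48  58 104]
260 [[382, -293, 174], [384, -305, 180], [393, -306, 178], [473, -193, 91]] [ 48  59 104]
265 [[382, -292, 163], [385, -304, 169], [392, -308, 169], [540, -86, -1]] [ 51  62 109]
270 [[499, -87, -1], [386, -303, 158], [393, -306, 158], [513, -130, 19]] [ 52  67 112]
275 [[446, -179, 57], [492, -122, 9], [498, -132, 12], [503, -146, 18]] [109 159 207]
280 [[418, -229, 83], [426, -235, 84], [439, -231, 77], [498, -154, 12]] [202 213 225]
285 [[411, -241, 81], [419, -246, 82], [431, -244, 76], [496, -158, 2]] [221 228 234]
290 [[403, -254, 81], [414, -255, 78], [424, -256, 75], [487, -173, 1]] [223 230 236]
295 [[397, -265, 79], [406, -268, 77], [416, -269, 74], [435, -257, 60]] [227 233 239]
```

View pics/g2.png

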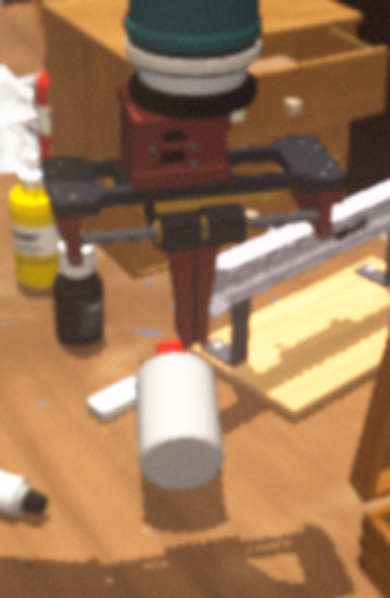

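The crop shows the pot tipping over towards the rail, with its underside facing the camera at (180,460). The fingertips end at about (190,345), which is z ≈ 0.152, while the reported TCP is 0.118. So the real tips sit about 34 mm above the reported TCP, and they closed on top of the grip. I'll clear the arm and look at where the pot settled.

move_arm(gripper=[255,255,255,255,255,255,255,255], delta_pos=[[0,0,-1],[0,0,-1],[0,0,-1],[0,0,-1],[-1,-0.3,-1],[-1,-0.3,-1],[-1,0,0],[0,0,0]], angular=[[0,0,0],[0,0,0],[0,0,0],[0,0,0],[0,0,0],[0,0,0],[0,0,0],[0,0,0]])

```text
time: 8.88
eef_pos: [0.3528, -0.361, 0.268]
ee_rot: [[0.298, 0.955, -0.0], [0.955, -0.298, -0.0], [-0.0, 0.0, -1.0]]
ft_force: [0.4, 0.8, -0.1]
opening: 0.0006
grip_force: 0.0
```

```bash
python3 - <<'E'
from workcell import ctrl
from h import *
import cv2,numpy as np
o=[]
for n,(u,v) in(("scene",(300,290)),("top",(420,320))):
    d=ctrl.read_camera(n);np.savez(f"{n}3.npz",**d);p=d["pixels"]
    o.append(cv2.resize(p[v-75:v+75,u-65:u+65],None,fx=3,fy=3,interpolation=cv2.INTER_CUBIC))
    W,_=cloud(d);P=p.astype(int)
    red=(P[...,2]>130)&(P[...,1]<70)&(P[...,0]<70)&(W[...,0]>.3)&(W[...,0]<.6)&(W[...,1]<-.1)&(W[...,1]>-.4)&(W[...,2]<.15)&(W[...,2]>.005); q=W[red];print(n,"red",len(q),q.min(0).round(3),q.max(0).round(3),q.mean(0).round(3),np.argwhere(red).mean(0))
cv2.imwrite("pics/g3.png",np.hstack(o)); to((.39,-.29,.1),-17.2)
E
```

```text
scene red 4 [ 0.445 -0.189  0.065] [ 0.448 -0.184  0.068] [ 0.447 -0.187  0.067] [272.5 300. ]
top red 280 [ 0.421 -0.203  0.055] [ 0.455 -0.163  0.074] [ 0.438 -0.182  0.065] [305.72142857 370.54285714]
t 8.975 pos [ 0.353  -0.3591  0.2675] yaw -17.25 tilt [-0.0007  0.0015] q [-53.4   8.7  91.5   0.   79.9 -36.1]
units [3.07 0.6  6.7 ] rot [-0.006 -0.007 -0.005] F [-0.58 -0.14 -0.18] M [-0.083  0.044  0.01 ] open 0.0003 grip 0.0
```

View pics/g3.png

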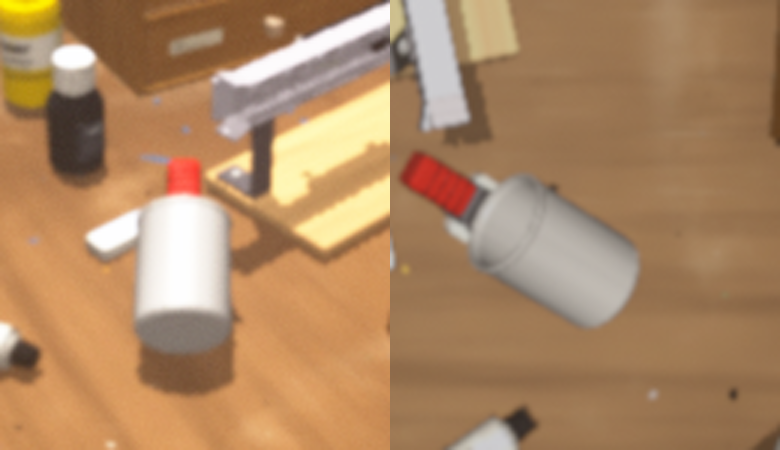

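The crop shows the pot lying on its hanger, with the grip pointing towards the rail mouth: grip at (440,185) and pot underside near (615,300) in the right half. The bystanders look untouched. Next I'll measure the lying grip, and the tip offset by depth.

```bash
python3 - <<'E'
from workcell import ctrl
from h import *
import cv2,numpy as np
d=ctrl.read_camera("top");W,_=cloud(d);P=d["pixels"].astype(int)
red=(P[...,2]>120)&(P[...,1]<75)&(P[...,0]<75)&(W[...,0]>.38)&(W[...,0]<.5)&(W[...,1]<-.13)&(W[...,1]>-.25)&(W[...,2]<.15)&(W[...,2]>.005)
q=W[red];r=cv2.minAreaRect((q[:,:2]*1000).astype(np.float32));print(len(q),r,cv2.boxPoints(r).round(0).tolist())
c=q.mean(0);U,S,V=np.linalg.svd(q-c,full_matrices=False);print("c",c.round(4),"axes",V.round(3),S.round(3))
h=V[0]*np.sign(V[0][1]);print("heading",np.degrees(np.arctan2(h[1],h[0])),"elev",np.degrees(np.arcsin(h[2])))
# pot silhouette in top view: points .03<z<.1 near
m=(W[...,2]>.03)&(W[...,2]<.1)&(W[...,0]>.33)&(W[...,0]<.46)&(W[...,1]<-.19)&(W[...,1]>-.33)&~red
b=W[m];r=cv2.minAreaRect((b[:,:2]*1000).astype(np.float32));print("body",len(b),r,b[:,2].max())
E
```

```text
293 ((437.9826965332031, -182.7866668701172), (41.19405746459961, 21.05548667907715), 59.233299255371094) [[418.0, -195.0], [436.0, -206.0], [458.0, -170.0], [439.0, -160.0]]
c [ 0.4381 -0.1823  0.0651] axes [[-0.513 -0.826 -0.235]
 [ 0.843 -0.536  0.041]
 [-0.16  -0.177  0.971]] [0.208 0.103 0.059]
heading 58.152746575072165 elev 13.596153997598861
body 1784 ((404.9155578613281, -240.77108764648438), (121.21894073486328, 61.51349639892578), 60.63658905029297) 0.09025011986088272
```

move_arm(gripper=[95,95,95,95], delta_pos=[[0,0,0],[0,0,0],[0,0,0],[0,0,0]], angular=[[0,0,0.67],[0,0,0.67],[0,1,0],[0,1,0]])

```text
time: 9.52
eef_pos: [0.3548, -0.3583, 0.2692]
ee_rot: [[0.474, 0.862, 0.178], [0.809, -0.506, 0.298], [0.347, 0.003, -0.938]]
ft_force: [0.7, 0.9, -0.9]
opening: 0.0371
grip_force: 0.0
```

```bash
cat >> h.py <<'E'
def tot(tgt,yaw,tilt):
    from workcell import ctrl
    from scipy.spatial.transform import Rotation as Ro
    s=ctrl.observe(); R=np.array(s["ee_rot"]); a=np.radians(yaw); c,n=np.cos(a),np.sin(a)
    T=np.array([[-n,c,0],[c,n,0],[0,0,-1.]])@Ro.from_euler("y",tilt,degrees=True).as_matrix()
    print("t",s["time"],"pos",s["eef_pos"].round(4),"R",R.round(3).tolist(),"q",s["joints"].round(1))
    print("units",(R.T@(np.array(tgt)-s["eef_pos"])/.025).round(2),"rot",(np.degrees(Ro.from_matrix(R.T@T).as_rotvec())/10).round(3),"F",s["ft_force"].round(2),"M",s["torque"].round(3),"open",round(s["opening"],4),"grip",round(s["grip_force"],1))
def tips(name):
    from workcell import ctrl
    s=ctrl.observe(); d=ctrl.read_camera(name); W,_=cloud(d); p=d["pixels"].astype(int)
    R=np.array(s["ee_rot"]); L=(W-s["eef_pos"])@R
    m=(abs(L[...,1])<.07)&(abs(L[...,0])<.03)&(L[...,2]>-.1)&(L[...,2]<.03)&(d["z_map"]>0)&(W[...,2]>.1)
    print(name,m.sum())
    for lo in np.arange(-.1,.03,.01):
        k=m&(L[...,2]>=lo)&(L[...,2]<lo+.01)
        if k.sum()>3: print("%.2f"%lo,k.sum(),"x %.3f %.3f"%tuple(np.percentile(L[k][:,0],[5,95])),"y %.3f %.3f"%tuple(np.percentile(L[k][:,1],[5,95])))
E
python3 - <<'E'
from h import *
tot((.42,-.213,.164),-30.7,20)
tips("scene"); tips("top")
E
```

```text
t 9.525 pos [ 0.3548 -0.3583  0.2692] R [[0.474, 0.862, 0.178], [0.809, -0.506, 0.298], [0.347, 0.003, -0.938]] q [-66.9  14.5  87.4  16.3  90.4 -38.1]
units [ 4.48 -0.71  6.14] rot [ 0.004 -0.027  0.033] F [ 0.69  0.89 -0.9 ] M [-0.234  0.184 -0.032] open 0.0371 grip 0.0
scene 594
-0.10 124 x -0.012 0.005 y -0.029 0.031
-0.09 109 x -0.012 -0.009 y -0.028 0.031
-0.08 92 x -0.012 -0.009 y -0.027 0.029
-0.07 78 x -0.012 -0.010 y -0.026 0.029
-0.06 77 x -0.012 0.008 y -0.024 0.027
-0.05 82 x -0.012 -0.000 y -0.025 0.028
-0.04 32 x -0.012 -0.008 y -0.024 0.028
top 943
-0.10 201 x -0.003 0.014 y -0.033 0.033
-0.09 169 x 0.000 0.014 y -0.031 0.032
-0.08 161 x 0.000 0.013 y -0.031 0.031
-0.07 121 x -0.000 0.013 y -0.030 0.028
-0.06 120 x -0.001 0.014 y -0.029 0.028
-0.05 112 x -0.002 0.014 y -0.029 0.027
-0.04 59 x -0.006 0.013 y -0.029 0.028
```

The cameras show the real fingertips about 35.5 mm short of the reported TCP, measured along the tool axis. I'll use that offset from here on.

move_arm(gripper=[95,95,95,95,95,95,95,95,95], delta_pos=[[0.75,-0.12,0.8],[0.75,-0.12,0.8],[0.75,-0.12,1],[0.75,-0.12,1],[0.75,-0.12,1],[0.75,-0.12,1],[0,0,1],[0,0,1],[0,0,0]], angular=[[0,0,0],[0,0,0],[0,0,0],[0,0,0],[0,0,0],[0,0,0],[0,0,0],[0,0,0],[0,0,0]])

```text
time: 10.75
eef_pos: [0.4237, -0.2007, 0.1271]
ee_rot: [[0.477, 0.862, 0.17], [0.809, -0.507, 0.297], [0.342, -0.004, -0.94]]
ft_force: [-0.2, 0.7, 1.1]
opening: 0.0551
grip_force: 0.0
```

```bash
python3 - <<'E'
from h import *
tot((.4479,-.1656,.0122),-30.7,20)
E
```

```text
t 10.75 pos [ 0.4237 -0.2007  0.1271] R [[0.477, 0.862, 0.17], [0.809, -0.507, 0.297], [0.342, -0.004, -0.94]] q [-50.8  16.7 107.   20.6  65.2 -30.5]
units [0.03 0.14 4.9 ] rot [-0.028  0.     0.016] F [-0.15  0.71  1.05] M [-0.146  0.166  0.048] open 0.0551 grip 0.0
```

move_arm(gripper=[95,95,95,95,95,95,95,95,95], delta_pos=[[0.03,0.14,0.7],[0,0,0.7],[0,0,0.7],[0,0,0.7],[0,0,0.6],[0,0,0.5],[0,0,0.5],[0,0,0.5],[0,0,0]], angular=[[0,0,0],[0,0,0],[0,0,0],[0,0,0],[0,0,0],[0,0,0],[0,0,0],[0,0,0],[0,0,0]])

```text
time: 11.88
eef_pos: [0.4489, -0.1681, 0.0123]
ee_rot: [[0.479, 0.861, 0.173], [0.808, -0.509, 0.296], [0.342, -0.002, -0.94]]
ft_force: [-0.1, 0.3, 0.3]
opening: 0.0553
grip_force: 0.0
```

move_arm(gripper=[140,170,200,230,255], delta_pos=[[0,0,0],[0,0,0],[0,0,0],[0,0,0],[0,0,0]], angular=[[0,0,0],[0,0,0],[0,0,0],[0,0,0],[0,0,0]], newtons=8)

```text
time: 12.5
eef_pos: [0.4493, -0.1689, 0.0133]
ee_rot: [[0.479, 0.861, 0.174], [0.809, -0.509, 0.294], [0.342, 0.0, -0.94]]
ft_force: [0.8, 0.3, -0.1]
opening: 0.0226
grip_force: 7.9
```

```bash
python3 - <<'E'
from h import *
tot((.4479,-.1656,.0122),-30.7,20)
E
```

```text
t 12.5 pos [ 0.4493 -0.1689  0.0133] R [[0.479, 0.861, 0.174], [0.809, -0.509, 0.294], [0.342, 0.0, -0.94]] q [-46.   27.3 113.   26.2  48.3 -34.4]
units [ 0.06 -0.12  0.07] rot [-0.003  0.     0.008] F [ 0.75  0.33 -0.06] M [-0.082  0.165 -0.048] open 0.0226 grip 7.9
```

Grip is held (opening 22.6 mm). Now I'll raise the pot along an arc about its bottom edge so that it stands up.

move_arm(gripper=[255,255,255,255,255,255,255,255,255], delta_pos=[[-0.12,0,-0.49],[-0.12,0,-0.49],[-0.17,0,-0.38],[-0.18,0,-0.38],[-0.24,0,-0.35],[-0.24,0,-0.34],[-0.29,0,-0.3],[-0.3,0,-0.3],[0,0,0]], angular=[[0,0,0],[0,0,0],[0,0,0],[0,0,0],[0,0,0],[0,0,0],[0,0,0],[0,0,0],[0,0,0]], newtons=6)

```text
time: 13.62
eef_pos: [0.4163, -0.2258, 0.0704]
ee_rot: [[0.479, 0.86, 0.175], [0.809, -0.51, 0.293], [0.342, 0.001, -0.94]]
ft_force: [0.4, 0.1, -1.5]
opening: 0.0222
grip_force: 6.0
```

```bash
python3 - <<'E'
from h import *
from workcell import ctrl
import cv2
tot((.4479,-.1656,.0122),-30.7,20)
d=ctrl.read_camera("scene");p=d["pixels"];cv2.imwrite("pics/g4.png",cv2.resize(p[160:380,220:380],None,fx=2.7,fy=2.7,interpolation=cv2.INTER_CUBIC))
E
```

```text
t 13.625 pos [ 0.4163 -0.2258  0.0704] R [[0.479, 0.86, 0.175], [0.809, -0.51, 0.293], [0.342, 0.001, -0.94]] q [-53.5  22.3 108.9  21.7  58.6 -35.8]
units [ 1.76 -0.14  3.12] rot [0.003 0.003 0.005] F [ 0.36  0.12 -1.5 ] M [-0.222  0.206 -0.012] open 0.0222 grip 6.0
```

View pics/g4.png

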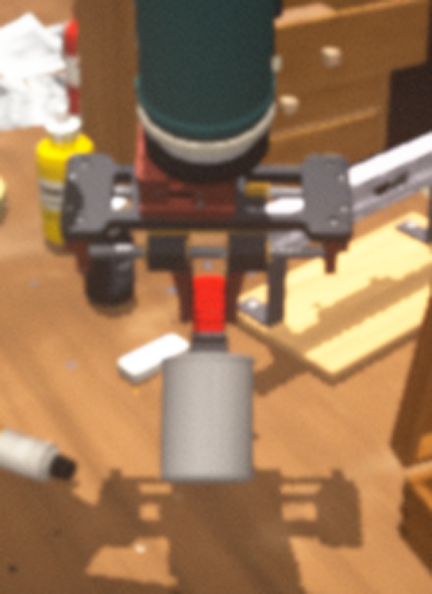

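The pot is held at the grip (210,300), its underside still leaning on the table at (205,475), tilted roughly 25–30°. I'll continue the arc.

move_arm(gripper=[255,255,255,255,255,255], delta_pos=[[-0.34,0,-0.24],[-0.34,0,-0.24],[-0.4,0,-0.16],[-0.4,0,-0.16],[-0.4,0,-0.16],[0,0,0]], angular=[[0,0,0],[0,0,0],[0,0,0],[0,0,0],[0,0,0],[0,0,0]])

```text
time: 14.42
eef_pos: [0.3894, -0.2708, 0.0766]
ee_rot: [[0.479, 0.86, 0.175], [0.808, -0.51, 0.294], [0.342, 0.0, -0.94]]
ft_force: [-0.0, -0.5, -2.2]
opening: 0.0216
grip_force: 6.0
```

```bash
cat >> h.py <<'E'
def pot():
    # lean of the grey pot from the scene camera: near-side surface points, in bands of height
    from workcell import ctrl
    d=ctrl.read_camera("scene");W,_=cloud(d);P=d["pixels"].astype(int); s=ctrl.observe()
    c=s["eef_pos"]
    m=(np.linalg.norm(W[...,:2]-c[:2],axis=2)<.12)&(W[...,2]>.004)&(W[...,2]<.16)&(P.max(2)-P.min(2)<35)&(W[...,1]<c[1]+.03)
    l,cc,st,ce=cv2.connectedComponentsWithStats(m.astype(np.uint8)); k=1+st[1:,4].argmax(); q=W[cc==k]
    print("pot pts",len(q),"z",q[:,2].min().round(3),q[:,2].max().round(3))
    for lo in np.arange(0.,.14,.01):
        b=q[(q[:,2]>=lo)&(q[:,2]<lo+.01)]
        if len(b)>15:
            print("%.2f"%lo,len(b),"circle",end=" ")
            A=np.c_[2*b[:,:2],np.ones(len(b))]; # fixed radius 30 mm
            from scipy.optimize import least_squares
            r=least_squares(lambda x:np.hypot(b[:,0]-x[0],b[:,1]-x[1])-.03,b[:,:2].mean(0)+[.008,.018],loss="soft_l1",f_scale=.002); print(r.x.round(4),round(float(np.abs(r.fun).mean()),4))
    red=(P[...,2]>120)&(P[...,1]<75)&(P[...,0]<75)&(np.linalg.norm(W[...,:2]-c[:2],axis=2)<.1)&(W[...,2]>.03); r=W[red]
    if len(r)>10:
        print("red",len(r),r.min(0).round(3),r.max(0).round(3)); f=r[r[:,1]<np.percentile(r[:,1],90)]; C=f-f.mean(0);U,S,V=np.linalg.svd(C,full_matrices=False);print("red normal",V[2].round(3),"long",V[0].round(3),S.round(3),f.mean(0).round(4))
E
python3 - <<'E'
from h import *
tot((.4479,-.1656,.0122),-30.7,20); pot()
E
```

```text
t 14.425 pos [ 0.3894 -0.2708  0.0766] R [[0.479, 0.86, 0.175], [0.808, -0.51, 0.294], [0.342, 0.0, -0.94]] q [-59.   22.8 106.7  20.   61.8 -39.6]
units [ 3.64 -0.14  4.07] rot [0.001 0.002 0.002] F [-0.02 -0.51 -2.16] M [-0.189  0.179 -0.053] open 0.0216 grip 6.0
pot pts 1460 z 0.047 0.119
0.05 32 circle [ 0.3409 -0.3555] 0.0009
0.06 103 circle [ 0.3439 -0.3501] 0.0013
0.07 260 circle [ 0.3467 -0.3449] 0.002
0.08 368 circle [ 0.3521 -0.336 ] 0.0064
0.09 274 circle [ 0.3554 -0.3304] 0.0022
0.10 284 circle [ 0.3596 -0.3238] 0.0025
0.11 136 circle [ 0.3632 -0.3179] 0.0014
red 327 [ 0.314 -0.343  0.107] [ 0.393 -0.275  0.269]
red normal [ 0.415 -0.907 -0.071] long [ 0.375  0.242 -0.895] [0.849 0.143 0.109] [ 0.3702 -0.3002  0.1405]
```

move_arm(gripper=[255,255,255,255,255,255,255], delta_pos=[[0,0,-0.5],[0,0,-0.5],[0,0,0],[0,0,0],[0,0,0],[0,0,0],[0,0,0]], angular=[[0,0,0],[0,0,0],[0,0.75,0],[0,0.75,0],[0,0.75,0],[0,0.75,0],[0,0,0]], newtons=8)

```text
time: 15.35
eef_pos: [0.3845, -0.2789, 0.0988]
ee_rot: [[0.33, 0.859, 0.391], [0.552, -0.511, 0.659], [0.766, -0.002, -0.643]]
ft_force: [-0.3, -1.1, -2.1]
opening: 0.0214
grip_force: 8.0
```

```bash
python3 - <<'E'
from h import *
tot((.4479,-.1656,.0122),-30.7,50); pot()
E
```

```text
t 15.35 pos [ 0.3845 -0.2789  0.0988] R [[0.33, 0.859, 0.391], [0.552, -0.511, 0.659], [0.766, -0.002, -0.643]] q [-74.8  37.1  98.5  33.5  85.1 -59.6]
units [ 0.68 -0.13  6.2 ] rot [-0.002 -0.    -0.011] F [-0.28 -1.1  -2.1 ] M [-0.526  0.353 -0.048] open 0.0214 grip 8.0
pot pts 1760 z 0.016 0.096
0.01 25 circle [ 0.3483 -0.3415] 0.0006
0.02 165 circle [ 0.3484 -0.3412] 0.0008
0.03 156 circle [ 0.3495 -0.3398] 0.0009
0.04 176 circle [ 0.3505 -0.3383] 0.0009
0.05 218 circle [ 0.3512 -0.3371] 0.0011
0.06 293 circle [ 0.3517 -0.3365] 0.0012
0.07 354 circle [ 0.3528 -0.3354] 0.0016
0.08 280 circle [ 0.3535 -0.3332] 0.0012
0.09 93 circle [ 0.3543 -0.3325] 0.0009
```

move_arm(gripper=[255,255,255,255,255], delta_pos=[[0,0,0],[-0.1,0,0.06],[-0.1,0,0.06],[-0.1,0,0.06],[0,0,0]], angular=[[0,0.75,0],[0,0,0],[0,0,0],[0,0,0],[0,0,0]])

```text
time: 16.02
eef_pos: [0.3861, -0.2758, 0.0945]
ee_rot: [[0.272, 0.862, 0.429], [0.464, -0.508, 0.726], [0.843, 0.001, -0.538]]
ft_force: [-0.0, 0.7, 7.5]
opening: 0.0219
grip_force: 8.0
```

```bash
python3 - <<'E'
from h import *
tot((.4479,-.1656,.0122),-30.7,57.5); pot()
E
```

```text
t 16.025 pos [ 0.3861 -0.2758  0.0945] R [[0.272, 0.862, 0.429], [0.464, -0.508, 0.726], [0.843, 0.001, -0.538]] q [-76.7  42.2  96.8  35.8  89.5 -63. ]
units [-0.06 -0.11  6.03] rot [-0.012  0.004  0.017] F [-0.02  0.69  7.48] M [ 0.725 -0.279  0.018] open 0.0219 grip 8.0
pot pts 17 z 0.005 0.009
0.00 17 circle [ 0.3539 -0.3309] 0.0006
```

move_arm(gripper=[180,130,95,95,95,95,95,95,95], delta_pos=[[0,0,0],[0,0,0],[0,0,0],[0,0,0],[0,0,-0.6],[0,0,-1],[0,0,-1],[0,0,-1],[0,0,-0.4]], angular=[[0,0,0],[0,0,0],[0,0,0],[0,0,0],[0,0,0],[0,0,0],[0,0,0],[0,0,0],[0,0,0]])

```text
time: 17.2
eef_pos: [0.3415, -0.3521, 0.1456]
ee_rot: [[0.274, 0.86, 0.43], [0.464, -0.51, 0.724], [0.842, 0.001, -0.539]]
ft_force: [-0.4, 0.7, -0.1]
opening: 0.0552
grip_force: 0.0
```

move_arm(gripper=[95,95,95,95,95,95,95], delta_pos=[[0,0,-0.5],[0,0,-0.5],[0,0,0],[0,0,0],[0,0,0],[0,0,0],[0,0,0]], angular=[[0,-0.96,0],[0,-0.96,0],[0,-0.96,0],[0,-0.96,0],[0,-0.96,0],[0,-0.96,0],[0,0,0]])

```text
time: 18.08
eef_pos: [0.3332, -0.3637, 0.1607]
ee_rot: [[0.504, 0.864, -0.001], [0.864, -0.504, -0.002], [-0.002, -0.0, -1.0]]
ft_force: [0.6, -0.4, 0.6]
opening: 0.0549
grip_force: 0.0
```

```bash
python3 - <<'E'
from h import *
from workcell import ctrl
import cv2
to((.36,-.32,.0657),-30.7); pot()
d=ctrl.read_camera("top");W,_=cloud(d);P=d["pixels"].astype(int);np.savez("top5.npz",**d)
red=(P[...,2]>130)&(P[...,1]<75)&(P[...,0]<75)&(W[...,0]>.3)&(W[...,0]<.45)&(W[...,1]<-.25)&(W[...,1]>-.42)&(W[...,2]>.05)&(W[...,2]<.155)
print(red.sum(), W[red].mean(0) if red.any() else 0, cv2.minAreaRect((W[red][:,:2]*1000).astype(np.float32)) if red.any() else 0)
E
```

```text
t 18.075 pos [ 0.3332 -0.3637  0.1607] yaw -30.28 tilt [-0.0012 -0.0015] q [-5.550e+01  1.350e+01  1.014e+02 -1.000e-01  6.510e+01 -2.510e+01]
units [2.06 0.04 3.8 ] rot [-0.001  0.011  0.042] F [ 0.65 -0.36  0.56] M [-0.028  0.11  -0.056] open 0.0549 grip 0.0
pot pts 1045 z 0.005 0.081
0.00 62 circle [ 0.3548 -0.3316] 0.0008
0.01 132 circle [ 0.3544 -0.3313] 0.0007
0.02 124 circle [ 0.3547 -0.3313] 0.0007
0.03 132 circle [ 0.3547 -0.3313] 0.0007
0.04 141 circle [ 0.3546 -0.3314] 0.0007
0.05 143 circle [ 0.3549 -0.3315] 0.0008
0.06 139 circle [ 0.3546 -0.3316] 0.0008
0.07 157 circle [ 0.3539 -0.3321] 0.0009
red 305 [ 0.285 -0.391  0.1  ] [ 0.375 -0.307  0.367]
red normal [-0.145 -0.967 -0.211] long [ 0.26   0.169 -0.951] [1.23  0.104 0.097] [ 0.3536 -0.3279  0.1445]
177 [ 0.36433607 -0.31190534  0.1372273 ] ((364.2032470703125, -312.6387939453125), (22.428255081176758, 20.3287296295166), 63.509239196777344)
```

The pot stands upright again at (0.3545, -0.3315), grip at about (0.364, -0.313). Regrasping vertically at the right depth.

move_arm(gripper=[60,60,60,60,60,60,60,60,60], delta_pos=[[0.8,0.04,0],[0.8,0,0],[0.77,0,0],[0,0,0.7],[0,0,0.8],[0,0,0.8],[0,0,0.8],[0,0,0.59],[0,0,0]], angular=[[0,0,-0.23],[0,0,0],[0,0,0],[0,0,0],[0,0,0],[0,0,0],[0,0,0],[0,0,0],[0,0,0]])

```text
time: 19.3
eef_pos: [0.3609, -0.3155, 0.0668]
ee_rot: [[0.475, 0.88, -0.003], [0.88, -0.475, 0.001], [-0.001, -0.003, -1.0]]
ft_force: [-0.6, -0.5, 0.0]
opening: 0.0673
grip_force: 0.0
```

move_arm(gripper=[120,150,180,210,255,255,255], delta_pos=[[0,0,0],[0,0,0],[0,0,0],[0,0,0],[0,0,0],[0,0,0],[0,0,0]], angular=[[0,0,0],[0,0,0],[0,0,0],[0,0,0],[0,0,0],[0,0,0],[0,0,0]], newtons=15)

```text
time: 20.18
eef_pos: [0.3618, -0.316, 0.068]
ee_rot: [[0.474, 0.88, -0.001], [0.88, -0.474, -0.002], [-0.002, 0.0, -1.0]]
ft_force: [1.4, 0.6, 3.4]
opening: 0.0218
grip_force: 15.0
```

```bash
python3 - <<'E'
from h import *
to((.364,-.313,.0685),-28); pot()
E
```

```text
t 20.175 pos [ 0.3618 -0.316   0.068 ] yaw -28.31 tilt [-0.0007 -0.0017] q [-4.930e+01  1.970e+01  1.088e+02 -1.000e-01  5.140e+01 -2.090e+01]
units [ 0.15  0.02 -0.02] rot [ 0.001  0.011 -0.031] F [1.44 0.64 3.43] M [0.106 0.086 0.1  ] open 0.0218 grip 15.0
pot pts 1732 z 0.004 0.099
0.00 66 circle [ 0.3549 -0.3312] 0.0006
0.01 146 circle [ 0.3549 -0.3313] 0.0007
0.02 137 circle [ 0.3549 -0.331 ] 0.0007
0.03 191 circle [ 0.3546 -0.3317] 0.0013
0.04 244 circle [ 0.354  -0.3321] 0.0016
0.05 275 circle [ 0.3544 -0.3326] 0.0016
0.06 291 circle [ 0.3541 -0.3326] 0.0018
0.07 347 circle [ 0.3542 -0.3327] 0.0016
0.09 21 circle [ 0.3743 -0.2977] 0.0012
red 316 [ 0.315 -0.387  0.099] [ 0.42  -0.305  0.273]
red normal [-0.468 -0.875 -0.124] long [ 0.193  0.036 -0.981] [0.666 0.176 0.072] [ 0.3586 -0.3235  0.1338]
```

move_arm(gripper=[255,255,255,255,255,255,255,255,255], delta_pos=[[0,0,0],[0,0,-0.5],[0,0,-0.6],[0,0,-0.5],[0,0,0],[0,0,0],[0,0,0],[0,0,0],[0,0,0]], angular=[[0,0,0],[0,0,0],[0,0,0],[0,0,-0.79],[0,0,-0.79],[0,0,-0.79],[0,0,-0.79],[0,0,-0.8],[0,0,0]], newtons=35)

```text
time: 21.35
eef_pos: [0.3616, -0.3159, 0.1082]
ee_rot: [[-0.195, 0.981, -0.001], [0.981, 0.195, -0.002], [-0.002, -0.001, -1.0]]
ft_force: [0.1, -0.4, -1.9]
opening: 0.0218
grip_force: 35.0
```

```bash
python3 - <<'E'
from h import *
to((.4322,-.2229,.108),11.33)
E
```

```text
t 21.35 pos [ 0.3616 -0.3159  0.1082] yaw 11.22 tilt [-0.001  -0.0018] q [-4.930e+01  1.630e+01  1.065e+02 -1.000e-01  5.720e+01 -6.040e+01]
units [3.1  3.49 0.  ] rot [-0.008  0.009 -0.011] F [ 0.07 -0.41 -1.9 ] M [-0.102  0.007  0.028] open 0.0218 grip 35.0
```

move_arm(gripper=[255,255,255,255,255,255,255], delta_pos=[[0.6,0.6,0],[0.6,0.7,0],[0.6,0.7,0],[0.6,0.7,0],[0.5,0.6,0],[0.2,0.19,0],[0,0,0]], angular=[[0,0,-0.01],[0,0,0],[0,0,0],[0,0,0],[0,0,0],[0,0,0],[0,0,0]])

```text
time: 22.22
eef_pos: [0.4319, -0.2226, 0.1077]
ee_rot: [[-0.197, 0.98, -0.001], [0.98, 0.197, -0.002], [-0.001, -0.002, -1.0]]
ft_force: [-0.3, -0.5, -1.3]
opening: 0.0221
grip_force: 35.0
```

```bash
cat >> h.py <<'E'
e=np.array([.9805,.1965]);nn=np.array([-.1965,.9805])
def blk():
    from workcell import ctrl
    for n in("top","scene"):
        d=ctrl.read_camera(n);np.savez(n+"6.npz",**d);W,_=cloud(d);P=d["pixels"].astype(int);S=W[...,:2]@e;N=W[...,:2]@nn
        m=(P.min(2)>140)&(P.max(2)-P.min(2)<45)&(W[...,2]>.09)&(W[...,2]<.135)&(S>.33)&(S<.42)&(N>-.32)&(N<-.23)
        vu=np.argwhere(m)
        print(n,m.sum())
        if m.sum()<8: continue
        t=m&(W[...,2]>.117); print("S",np.percentile(S[m],[2,98]).round(4),"N",np.percentile(N[m],[2,50,98]).round(4),"z",np.percentile(W[m][:,2],[2,50,98]).round(4),"px",vu.min(0),vu.max(0))
        if t.sum()>20:
            r=cv2.minAreaRect((np.c_[S[t],N[t]]*1000).astype(np.float32));print(" top face",t.sum(),"SN med",np.median(S[t]).round(4),np.median(N[t]).round(4),r)
        m2=(P.min(2)>140)&(P.max(2)-P.min(2)<45)&(W[...,2]>.12)&(W[...,2]<.135)&(S>.45)&(S<.66)&(N>-.3)&(N<-.24)
        if m2.sum()>30: print(" rail top N",np.percentile(N[m2],[2,50,98]).round(4),"z",np.median(W[m2][:,2]).round(4),cv2.minAreaRect((np.c_[S[m2],N[m2]]*1000).astype(np.float32)))
E
python3 - <<'E'
from h import *
from workcell import ctrl
to((.4322,-.2229,.108),11.33); blk()
d=np.load("top6.npz")["pixels"];s=np.load("scene6.npz")["pixels"]
a=cv2.resize(d[230:340,340:450],(480,480),interpolation=cv2.INTER_CUBIC);b=cv2.resize(s[180:320,240:320],(310,480) if 0 else (274,480),interpolation=cv2.INTER_CUBIC)
cv2.imwrite("pics/g5.png",np.hstack([a,b]))
E
```

```text
t 22.225 pos [ 0.4319 -0.2226  0.1077] yaw 11.37 tilt [-0.0012 -0.0018] q [-3.530e+01  1.670e+01  1.058e+02 -1.000e-01  5.740e+01 -4.660e+01]
units [-0.02  0.01 -0.01] rot [-0.009  0.008  0.004] F [-0.28 -0.5  -1.26] M [-0.106  0.04  -0.008] open 0.0221 grip 35.0
top 168
S [0.3655 0.3993] N [-0.2773 -0.2692 -0.2641] z [0.1133 0.1228 0.126 ] px [301 374] [325 383]
 top face 152 SN med 0.3831 -0.2691 ((381.8990173339844, -269.7799987792969), (11.399615287780762, 37.27703857421875), 89.64234924316406)
 rail top N [-0.2804 -0.2707 -0.2617] z 0.128 ((555.0074462890625, -268.3843688964844), (25.207489013671875, 209.9676971435547), 89.96647644042969)
scene 97
S [0.3597 0.4086] N [-0.3126 -0.2775 -0.2666] z [0.0976 0.1194 0.1305] px [251 284] [267 320]
 top face 69 SN med 0.3685 -0.2769 ((386.2789306640625, -287.1839904785156), (37.47075653076172, 59.86876678466797), 74.48556518554688)
 rail top N [-0.2838 -0.2758 -0.259 ] z 0.1272 ((554.8939208984375, -268.5563049316406), (31.899499893188477, 209.65318298339844), 89.81228637695312)
```

View pics/g5.png

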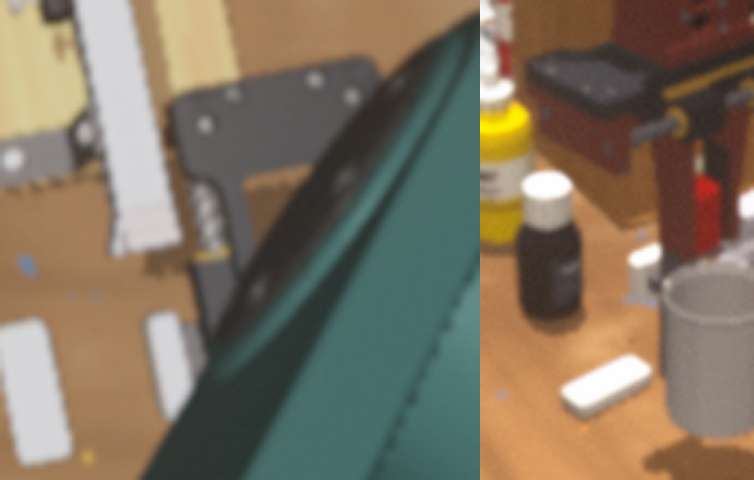

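The crop shows the block at about (172,365), lined up with the rail mouth at (145,235), offset about 1 mm towards the back. The eraser and bottles are in place. I'll shift it 0.6 mm and feed it in.

move_arm(gripper=[255,255,255,255,255,255,255], delta_pos=[[-0.025,0.35,0],[0,0.35,0],[0,0.25,0],[0,0.2,0],[0,0.2,0],[0,0.2,0],[0,0,0]], angular=[[0,0,0],[0,0,0],[0,0,0],[0,0,0],[0,0,0],[0,0,0],[0,0,0]])

```text
time: 23.2
eef_pos: [0.4705, -0.2156, 0.1076]
ee_rot: [[-0.198, 0.98, -0.001], [0.98, 0.198, -0.002], [-0.002, -0.001, -1.0]]
ft_force: [0.1, 0.3, -1.7]
opening: 0.0219
grip_force: 35.0
```

```bash
cat >> h.py <<'E'
def st():
    from workcell import ctrl
    s=ctrl.observe();p=s["eef_pos"];f=s["ft_force"]
    print("t",s["time"],"s %.4f n %.4f z %.4f"%(p[:2]@e,p[:2]@nn,p[2]),"Fs %.1f Fn %.1f Fz %.1f"%(f[:2]@e,f[:2]@nn,f[2]),"M",s["torque"].round(2),"block s~%.4f"%(p[:2]@e+.0022),"yaw %.2f"%np.degrees(np.arctan2(s["ee_rot"][1][1],s["ee_rot"][0][1])))
E
python3 -c "
from h import *
st()"
```

```text
t 23.2 s 0.4190 n -0.3039 z 0.1076 Fs 0.1 Fn 0.3 Fz -1.7 M [-0.06  0.02 -0.03] block s~0.4212 yaw 11.41
```

move_arm(gripper=[255,255,255,255,255,255], delta_pos=[[0,0.12,0],[0,0.15,0],[0,0.15,0],[0,0.15,0],[0,0.15,0],[0,0,0]], angular=[[0,0,0],[0,0,0],[0,0,0],[0,0,0],[0,0,0],[0,0,0]])

```text
time: 23.95
eef_pos: [0.4881, -0.212, 0.1076]
ee_rot: [[-0.198, 0.98, -0.001], [0.98, 0.198, -0.002], [-0.001, -0.001, -1.0]]
ft_force: [0.3, -0.4, -2.0]
opening: 0.0219
grip_force: 35.0
```

```bash
python3 -c "
from h import *
st()"
```

```text
t 23.95 s 0.4369 n -0.3038 z 0.1076 Fs 0.3 Fn -0.4 Fz -2.0 M [-0.01  0.04 -0.03] block s~0.4391 yaw 11.40
```

move_arm(gripper=[255,255,255,255,255,255,255,255], delta_pos=[[0,0.15,0],[0,0.2,0],[0,0.2,0],[0,0.2,0],[0,0.2,0],[0,0.2,0],[0,0.2,0],[0,0,0]], angular=[[0,0,0],[0,0,0],[0,0,0],[0,0,0],[0,0,0],[0,0,0],[0,0,0],[0,0,0]])

```text
time: 24.95
eef_pos: [0.5213, -0.2053, 0.1076]
ee_rot: [[-0.198, 0.98, -0.001], [0.98, 0.198, -0.002], [-0.001, -0.001, -1.0]]
ft_force: [-0.4, -0.2, -1.5]
opening: 0.0221
grip_force: 35.0
```

```bash
python3 -c "
from h import *
st()"
```

```text
t 24.95 s 0.4708 n -0.3038 z 0.1076 Fs -0.4 Fn -0.1 Fz -1.5 M [-0.07  0.09 -0.04] block s~0.4730 yaw 11.41
```

move_arm(gripper=[255,255,255,255,255], delta_pos=[[0,0.15,0],[0,0.15,0],[0,0.15,0],[0,0.15,0],[0,0,0]], angular=[[0,0,0],[0,0,0],[0,0,0],[0,0,0],[0,0,0]])

```text
time: 25.58
eef_pos: [0.5359, -0.2024, 0.1075]
ee_rot: [[-0.198, 0.98, -0.001], [0.98, 0.198, -0.002], [-0.001, -0.001, -1.0]]
ft_force: [-0.3, 0.5, -1.6]
opening: 0.0218
grip_force: 35.0
```

```bash
python3 -c "
from h import *
st()"
```

```text
t 25.575 s 0.4857 n -0.3038 z 0.1075 Fs -0.2 Fn 0.5 Fz -1.6 M [-0.08  0.06  0.  ] block s~0.4879 yaw 11.40
```

move_arm(gripper=[255,255,255,255,255], delta_pos=[[0,0.15,0],[0,0.15,0],[0,0.15,0],[0,0.15,0],[0,0,0]], angular=[[0,0,0],[0,0,0],[0,0,0],[0,0,0],[0,0,0]])

```text
time: 26.2
eef_pos: [0.5505, -0.1995, 0.1075]
ee_rot: [[-0.198, 0.98, -0.001], [0.98, 0.198, -0.002], [-0.002, -0.001, -1.0]]
ft_force: [0.2, -0.1, -1.1]
opening: 0.0219
grip_force: 35.0
```

```bash
python3 -c "
from h import *
st()"
```

```text
t 26.2 s 0.5006 n -0.3038 z 0.1075 Fs 0.2 Fn -0.2 Fz -1.1 M [-0.1   0.01 -0.01] block s~0.5028 yaw 11.40
```

move_arm(gripper=[255,255,255,255], delta_pos=[[0,0.12,0],[0,0.12,0],[0,0.12,0],[0,0.12,0]], angular=[[0,0,0],[0,0,0],[0,0,0],[0,0,0]])

```text
time: 26.7
eef_pos: [0.5617, -0.1973, 0.1074]
ee_rot: [[-0.198, 0.98, -0.002], [0.98, 0.198, -0.002], [-0.002, -0.002, -1.0]]
ft_force: [-4.6, -3.6, -1.5]
opening: 0.0216
grip_force: 35.0
```

move_arm(gripper=[255,255,255,255], delta_pos=[[0,0.12,0],[0,0.12,0],[0,0.12,0],[0,0.12,0]], angular=[[0,0,0],[0,0,0],[0,0,0],[0,0,0]])

```text
time: 27.2
eef_pos: [0.5745, -0.1949, 0.1077]
ee_rot: [[-0.197, 0.98, -0.0], [0.98, 0.197, -0.002], [-0.002, -0.0, -1.0]]
ft_force: [-1.0, -2.2, -0.5]
opening: 0.0219
grip_force: 35.0
```

```bash
python3 -c "
from h import *
st()"
```

```text
t 27.2 s 0.5250 n -0.3039 z 0.1077 Fs -1.4 Fn -2.0 Fz -0.5 M [-0.76  0.3   0.08] block s~0.5272 yaw 11.39
```

Riding on the pawl now. Continuing gently.

move_arm(gripper=[255,255,255,255], delta_pos=[[0,0.12,0],[0,0.12,0],[0,0.12,0],[0,0.12,0]], angular=[[0,0,0],[0,0,0],[0,0,0],[0,0,0]])

```text
time: 27.7
eef_pos: [0.5857, -0.1923, 0.1074]
ee_rot: [[-0.197, 0.98, -0.001], [0.98, 0.197, -0.002], [-0.001, -0.001, -1.0]]
ft_force: [-0.7, -3.4, -1.2]
opening: 0.0218
grip_force: 35.0
```

```bash
python3 -c "
from h import *
st()"
```

```text
t 27.7 s 0.5365 n -0.3037 z 0.1074 Fs -1.3 Fn -3.2 Fz -1.2 M [-0.81  0.27  0.07] block s~0.5387 yaw 11.39
```

move_arm(gripper=[255,255,255], delta_pos=[[0,0.1,0],[0,0.1,0],[0,0.06,0]], angular=[[0,0,0],[0,0,0],[0,0,0]])

```text
time: 28.08
eef_pos: [0.5921, -0.1911, 0.1074]
ee_rot: [[-0.198, 0.98, -0.001], [0.98, 0.198, -0.002], [-0.001, -0.001, -1.0]]
ft_force: [-2.1, -2.6, -1.1]
opening: 0.0222
grip_force: 35.0
```

```bash
python3 -c "
from h import *
st()"
```

```text
t 28.075 s 0.5430 n -0.3037 z 0.1074 Fs -2.6 Fn -2.1 Fz -1.1 M [-0.82  0.26  0.12] block s~0.5452 yaw 11.39
```

move_arm(gripper=[255,255,255], delta_pos=[[0,0.08,0],[0,0.08,0],[0,0,0]], angular=[[0,0,0],[0,0,0],[0,0,0]])

```text
time: 28.45
eef_pos: [0.5962, -0.1903, 0.1075]
ee_rot: [[-0.197, 0.98, -0.0], [0.98, 0.197, -0.002], [-0.002, -0.001, -1.0]]
ft_force: [-0.4, -4.2, -2.1]
opening: 0.0222
grip_force: 35.0
```

```bash
python3 -c "
from h import *
st()"
```

```text
t 28.45 s 0.5472 n -0.3037 z 0.1075 Fs -1.2 Fn -4.0 Fz -2.1 M [-0.8   0.15  0.06] block s~0.5494 yaw 11.39
```

move_arm(gripper=[255,255,255], delta_pos=[[0,0.06,0],[0,0.06,0],[0,0,0]], angular=[[0,0,0],[0,0,0],[0,0,0]])

```text
time: 28.82
eef_pos: [0.5994, -0.1897, 0.1076]
ee_rot: [[-0.197, 0.98, 0.0], [0.98, 0.197, -0.002], [-0.002, -0.0, -1.0]]
ft_force: [1.2, -1.9, -1.7]
opening: 0.0221
grip_force: 35.0
```

```bash
python3 -c "
from h import *
st()"
```

```text
t 28.825 s 0.5505 n -0.3038 z 0.1076 Fs 0.8 Fn -2.1 Fz -1.7 M [-0.73 -0.1  -0.01] block s~0.5527 yaw 11.38
```

move_arm(gripper=[255,255,255], delta_pos=[[0,0.06,0],[0,0.06,0],[0,0,0]], angular=[[0,0,0],[0,0,0],[0,0,0]])

```text
time: 29.2
eef_pos: [0.6012, -0.1892, 0.1074]
ee_rot: [[-0.198, 0.98, -0.002], [0.98, 0.198, -0.002], [-0.001, -0.002, -1.0]]
ft_force: [-1.9, -4.0, -0.8]
opening: 0.0219
grip_force: 35.0
```

```bash
python3 -c "
from h import *
st()"
```

```text
t 29.2 s 0.5523 n -0.3037 z 0.1074 Fs -2.7 Fn -3.6 Fz -0.8 M [-0.86  0.53  0.07] block s~0.5545 yaw 11.40
```

move_arm(gripper=[255,255,255], delta_pos=[[0,0.06,0],[0,0.06,0],[0,0,0]], angular=[[0,0,0],[0,0,0],[0,0,0]])

```text
time: 29.58
eef_pos: [0.6029, -0.1887, 0.1072]
ee_rot: [[-0.198, 0.98, -0.004], [0.98, 0.198, -0.002], [-0.001, -0.005, -1.0]]
ft_force: [-4.9, -5.2, 1.3]
opening: 0.0219
grip_force: 35.0
```

```bash
python3 -c "
from h import *
st()"
```

```text
t 29.575 s 0.5541 n -0.3035 z 0.1072 Fs -5.9 Fn -4.1 Fz 1.3 M [-1.01  1.11  0.27] block s~0.5563 yaw 11.41
```

move_arm(gripper=[255,255,255], delta_pos=[[0,0.06,0],[0,0.06,0],[0,0,0]], angular=[[0,0,0],[0,0,0],[0,0,0]])

```text
time: 29.95
eef_pos: [0.6045, -0.1884, 0.1071]
ee_rot: [[-0.198, 0.98, -0.007], [0.98, 0.198, -0.002], [-0.001, -0.007, -1.0]]
ft_force: [-9.2, -5.5, 3.9]
opening: 0.0215
grip_force: 35.0
```

```bash
python3 -c "
from h import *
st()"
```

```text
t 29.95 s 0.5557 n -0.3035 z 0.1071 Fs -10.1 Fn -3.5 Fz 3.9 M [-1.15  1.78  0.26] block s~0.5579 yaw 11.42
```

move_arm(gripper=[255,255,255], delta_pos=[[0,0.05,0],[0,0.05,0],[0,0,0]], angular=[[0,0,0],[0,0,0],[0,0,0]])

```text
time: 30.32
eef_pos: [0.606, -0.1881, 0.1071]
ee_rot: [[-0.198, 0.98, -0.008], [0.98, 0.198, -0.002], [-0.001, -0.009, -1.0]]
ft_force: [-10.7, -6.7, 5.5]
opening: 0.0219
grip_force: 35.0
```

```bash
python3 -c "
from h import *
st()"
```

```text
t 30.325 s 0.5572 n -0.3035 z 0.1071 Fs -11.8 Fn -4.4 Fz 5.5 M [-1.3   2.21  0.35] block s~0.5594 yaw 11.44
```

move_arm(gripper=[255,255,255], delta_pos=[[0,0.05,0],[0,0.05,0],[0,0,0]], angular=[[0,0,0],[0,0,0],[0,0,0]])

```text
time: 30.7
eef_pos: [0.6077, -0.1877, 0.1071]
ee_rot: [[-0.198, 0.98, -0.01], [0.98, 0.198, -0.003], [-0.001, -0.01, -1.0]]
ft_force: [-12.1, -8.3, 7.3]
opening: 0.0217
grip_force: 35.0
```

```bash
python3 -c "
from h import *
st()"
```

```text
t 30.7 s 0.5589 n -0.3035 z 0.1071 Fs -13.5 Fn -5.8 Fz 7.3 M [-1.37  2.61  0.43] block s~0.5611 yaw 11.45
```

move_arm(gripper=[255,255,255], delta_pos=[[0,0.04,0],[0,0.04,0],[0,0,0]], angular=[[0,0,0],[0,0,0],[0,0,0]])

```text
time: 31.08
eef_pos: [0.6089, -0.1875, 0.1071]
ee_rot: [[-0.199, 0.98, -0.011], [0.98, 0.199, -0.003], [-0.0, -0.011, -1.0]]
ft_force: [-14.5, -7.8, 7.9]
opening: 0.0216
grip_force: 35.0
```

```bash
python3 -c "
from h import *
st()"
```

```text
t 31.075 s 0.5602 n -0.3035 z 0.1071 Fs -15.7 Fn -4.8 Fz 7.9 M [-1.49  2.96  0.38] block s~0.5624 yaw 11.45
```

move_arm(gripper=[255,255,255], delta_pos=[[0,0.04,0],[0,0.03,0],[0,0,0]], angular=[[0,0,0],[0,0,0],[0,0,0]])

```text
time: 31.45
eef_pos: [0.61, -0.1873, 0.1071]
ee_rot: [[-0.199, 0.98, -0.012], [0.98, 0.199, -0.003], [-0.0, -0.012, -1.0]]
ft_force: [-15.9, -9.3, 9.0]
opening: 0.0218
grip_force: 35.0
```

```bash
python3 -c "
from h import *
st()"
```

```text
t 31.45 s 0.5613 n -0.3035 z 0.1071 Fs -17.4 Fn -6.0 Fz 9.0 M [-1.61  3.28  0.46] block s~0.5635 yaw 11.46
```

move_arm(gripper=[255,255,255,255], delta_pos=[[0,-0.08,0],[0,-0.08,0],[0,-0.08,0],[0,0,0]], angular=[[0,0,0],[0,0,0],[0,0,0],[0,0,0]])

```text
time: 31.95
eef_pos: [0.6071, -0.1878, 0.1071]
ee_rot: [[-0.198, 0.98, -0.006], [0.98, 0.198, -0.002], [-0.001, -0.007, -1.0]]
ft_force: [-8.2, -6.3, 3.8]
opening: 0.0222
grip_force: 35.0
```

```bash
python3 -c "
from h import *
st()"
```

```text
t 31.95 s 0.5584 n -0.3034 z 0.1071 Fs -9.3 Fn -4.5 Fz 3.8 M [-1.22  1.71  0.22] block s~0.5606 yaw 11.41
```

move_arm(gripper=[255,255,255], delta_pos=[[0,-0.06,0],[0,-0.06,0],[0,0,0]], angular=[[0,0,0],[0,0,0],[0,0,0]])

```text
time: 32.33
eef_pos: [0.6053, -0.1882, 0.1071]
ee_rot: [[-0.198, 0.98, -0.005], [0.98, 0.198, -0.002], [-0.001, -0.005, -1.0]]
ft_force: [-6.0, -5.0, 1.7]
opening: 0.0219
grip_force: 35.0
```

```bash
python3 -c "
from h import *
st()"
```

```text
t 32.325 s 0.5565 n -0.3035 z 0.1071 Fs -6.8 Fn -3.7 Fz 1.7 M [-1.06  1.26  0.27] block s~0.5587 yaw 11.40
```

move_arm(gripper=[255,255,255], delta_pos=[[0,-0.06,0],[0,-0.06,0],[0,0,0]], angular=[[0,0,0],[0,0,0],[0,0,0]])

```text
time: 32.7
eef_pos: [0.6034, -0.1886, 0.1072]
ee_rot: [[-0.198, 0.98, -0.003], [0.98, 0.198, -0.002], [-0.001, -0.003, -1.0]]
ft_force: [-3.2, -3.5, -0.7]
opening: 0.0215
grip_force: 35.0
```

```bash
python3 -c "
from h import *
st()"
```

```text
t 32.7 s 0.5545 n -0.3035 z 0.1072 Fs -3.8 Fn -2.8 Fz -0.7 M [-0.88  0.73  0.16] block s~0.5567 yaw 11.39
```

move_arm(gripper=[255,255,255], delta_pos=[[0,-0.06,0],[0,-0.06,0],[0,0,0]], angular=[[0,0,0],[0,0,0],[0,0,0]])

```text
time: 33.08
eef_pos: [0.6023, -0.1888, 0.1073]
ee_rot: [[-0.197, 0.98, 0.001], [0.98, 0.197, -0.001], [-0.001, 0.0, -1.0]]
ft_force: [2.2, -2.2, -5.6]
opening: 0.0215
grip_force: 35.0
```

```bash
python3 -c "
from h import *
st()"
```

```text
t 33.075 s 0.5535 n -0.3035 z 0.1073 Fs 1.7 Fn -2.6 Fz -5.6 M [-0.58 -0.44 -0.03] block s~0.5557 yaw 11.36
```

move_arm(gripper=[255,255,255], delta_pos=[[0,-0.06,0],[0,-0.04,0],[0,0,0]], angular=[[0,0,0],[0,0,0],[0,0,0]])

```text
time: 33.45
eef_pos: [0.6021, -0.189, 0.1076]
ee_rot: [[-0.196, 0.981, 0.005], [0.981, 0.196, -0.001], [-0.002, 0.004, -1.0]]
ft_force: [7.4, 0.4, -8.9]
opening: 0.0217
grip_force: 35.0
```

```bash
python3 -c "
from h import *
st()"
```

```text
t 33.45 s 0.5532 n -0.3036 z 0.1076 Fs 7.3 Fn -1.0 Fz -8.9 M [-0.18 -1.71 -0.26] block s~0.5554 yaw 11.33
```

It is latched: pulling back meets a stiff stop. I'll relax the pull, then open and rise.

move_arm(gripper=[255,255,255,255], delta_pos=[[0,0.06,0],[0,0.06,0],[0,0.02,0],[0,0,0]], angular=[[0,0,0],[0,0,0],[0,0,0],[0,0,0]], newtons=8)

```text
time: 33.95
eef_pos: [0.6021, -0.1887, 0.1075]
ee_rot: [[-0.197, 0.98, -0.001], [0.98, 0.197, -0.001], [-0.001, -0.002, -1.0]]
ft_force: [0.4, -0.7, -1.4]
opening: 0.022
grip_force: 8.0
```

```bash
python3 -c "
from h import *
st()"
```

```text
t 33.95 s 0.5533 n -0.3034 z 0.1075 Fs 0.3 Fn -0.8 Fz -1.4 M [ 0.01 -0.26 -0.07] block s~0.5555 yaw 11.39
```

move_arm(gripper=[215,200,180,150,120,90,70,60], delta_pos=[[0,0,0],[0,0,0],[0,0,0],[0,0,0],[0,0,0],[0,0,0],[0,0,0],[0,0,0]], angular=[[0,0,0],[0,0,0],[0,0,0],[0,0,0],[0,0,0],[0,0,0],[0,0,0],[0,0,0]])

```text
time: 34.95
eef_pos: [0.6024, -0.189, 0.1074]
ee_rot: [[-0.197, 0.98, -0.001], [0.98, 0.197, -0.002], [-0.001, -0.001, -1.0]]
ft_force: [0.3, 0.0, -0.2]
opening: 0.0667
grip_force: 0.0
```

move_arm(gripper=[60,60,60,60,60,60,60,60], delta_pos=[[0,0,-0.3],[0,0,-0.6],[0,0,-1],[0,0,-1],[0,0,-1],[0,0,-1],[0,0,-0.5],[0,0,0]], angular=[[0,0,0],[0,0,0],[0,0,0],[0,0,0],[0,0,0],[0,0,0],[0,0,0],[0,0,0]])

```text
time: 35.95
eef_pos: [0.6033, -0.189, 0.2438]
ee_rot: [[-0.197, 0.98, 0.001], [0.98, 0.197, -0.003], [-0.003, 0.001, -1.0]]
ft_force: [-0.7, -0.6, -0.3]
opening: 0.0672
grip_force: 0.0
```

```bash
python3 - <<'E'
from h import *
from workcell import ctrl
st()
def grip():
    d=ctrl.read_camera("scene");W,_=cloud(d);P=d["pixels"].astype(int);S=W[...,:2]@e;N=W[...,:2]@nn
    red=(P[...,2]>120)&(P[...,1]<75)&(P[...,0]<75)&(S>.49)&(S<.62)&(N>-.36)&(N<-.25)&(W[...,2]>.1)&(W[...,2]<.2)
    m=(np.hypot(S-.555,N+.325)<.05)&(N<-.31)&(W[...,2]>.03)&(W[...,2]<.125)&(P.max(2)-P.min(2)<35)
    print("red",red.sum(),"S",np.percentile(S[red],[3,50,97]).round(4),"N",np.percentile(N[red],[3,50,97]).round(4),"z",np.percentile(W[red][:,2],[2,98]).round(4))
    print("pot",m.sum(),[(round(l,2),np.median(S[m&(abs(W[...,2]-l)<.01)]).round(4),np.percentile(N[m&(abs(W[...,2]-l)<.01)],5).round(4)) for l in(.06,.08,.1)])
grip();grip()
d=ctrl.read_camera("top");W,_=cloud(d)
d0=dict(np.load("top0.npz"))
for n,(u,v) in dict(ink=(286,312),yellow=(218,303),eraser=(348,320)).items(): 
    print(n,np.abs(d["pixels"][v-12:v+13,u-12:u+13].astype(int)-d0["pixels"][v-12:v+13,u-12:u+13]).mean())
E
```

```text
t 35.95 s 0.5544 n -0.3039 z 0.2438 Fs -0.8 Fn -0.4 Fz -0.3 M [-0.03  0.04  0.02] block s~0.5566 yaw 11.39
red 161 S [0.5419 0.5456 0.5616] N [-0.3149 -0.3081 -0.2967] z [0.1452 0.1764]
pot 858 [(0.06, np.float64(0.5299), np.float64(-0.35)), (0.08, np.float64(0.5313), np.float64(-0.3506)), (0.1, np.float64(0.5382), np.float64(-0.3513))]
red 157 S [0.5416 0.5462 0.5619] N [-0.3152 -0.3086 -0.2959] z [0.1446 0.1767]
pot 863 [(0.06, np.float64(0.5302), np.float64(-0.3496)), (0.08, np.float64(0.5322), np.float64(-0.3509)), (0.1, np.float64(0.5375), np.float64(-0.3516))]
ink 64.73493333333333
yellow 36.52746666666667
eraser 44.357866666666666
```

```bash
python3 -c "
from workcell import ctrl
print(ctrl.job_done())"
```

```text
the job is handed in; nothing more can be done
None
```

The pot is hanging at rest in the rail: before letting go, a gentle pull back met a stiff stop, so the catch has latched. I handed the job in at about 36 s with the robot clear, and the judge gave no verdict. My first grasp knocked the pot over because the fingertips sit 35 mm short of the reported TCP; I stood it up again before hanging it. The bottles and eraser looked in place in the last picture, taken just before feeding; I couldn't confirm this at the end.

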